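Open the vent guard and hold the dead-man vent rod at its red ring

TASK

Vent the reactor by hand: with the blade of the blue-handled scraper in the notch under the front edge of the yellow guard hood, lever the hood up and swing it all the way back, then lay the scraper back on the black rubber mat. Take hold of the black knob and draw the sprung vent rod straight up until its red ring is level with the mouth of the brass collar, and finish there, still holding it steady at the mark (the vent shuts when the rod is let go). Leave everything else on the bench where it stands.

Things in the scene. Friction and masses are not known exactly. Their poses are not given: they have to be found in the camera images.
- vent_box: Vent box, fixed: beige case 140 (x) x 200 (y) mm on a black plinth 180 x 230 x 25 mm; flat top (deck) 100 mm above the bench, case front face at x -70, back at x +70 mm. Origin: centre of the underside; x points from its front (robot side) to its back, z up. A gauge, top 150 mm above the bench, stands at x 45, y +118 mm.
- deck_front (a point): Middle of the case's front top edge (box frame: x -70, y 0, z 100 mm); a sill for the blade to be levered on.
- hood_hinge_line (a point): Middle of the hood's hinge axis, at the back top edge of the case (box frame: x +70, y 0, z 100 mm); the axis runs along the box's y.
- hood: Yellow guard hood on the deck over the knob, open below: 115 long (x) x 120 wide (y) x 48 mm high, walls 3 mm, 150 g, no handle. Origin on the hinge axis; it covers x -115 to 0 of its own frame (axes as the box's when shut); its front wall stands 25 mm behind the case's front edge. Prying notch 50 wide x 8 mm high in the middle of the front wall's lower edge; black patch on the top above it.
- hood_hinge (a joint): Angle of the hood: 0 shut, growing as the front edge swings up and back, 2.3 rad at its stop (fully back). The hinge is nearly free: left below about 0.9 rad the hood falls shut, beyond about 1.25 rad it falls back to the stop by itself. About 1 N at the front edge lifts it.
- pry_notch (a point): Centre of the prying notch in the hood's front wall, 4 mm above the deck when shut (moves with the hood). There is 45 mm of free depth behind it before the knob.
- vent_rod: Sprung telescoping vent rod, 10 mm thick, sliding straight up out of a brass collar (mouth 10 mm above the deck, 27 mm across), black knob on its head. Origin on its axis (box x +15, y 0), level with the deck at home; rises with the rod. Red ring 5 mm wide, hidden in the collar at home; its middle is level with the mouth at 40 mm drawn (a thin black ring at 20 mm).
- rod_pull (a joint): How far the rod is drawn, m: 0 home, 0.040 red ring level with the collar's mouth (the mark), 0.055 end stop. The spring pulls it home with about 4 N at home and 11 N at the mark, growing 0.18 N per mm, plus 0.8 N of weight.
- knob_center (a point): Centre of the black knurled knob: an upright cylinder 24 mm across and 26 mm high; at home it reaches from 12 to 38 mm above the deck.
- scraper: Scraper, 80 g: blue handle 95 long x 16 wide x 18 mm high (x -50 to +45 mm), stiff steel blade 14 wide x 2 mm thick out to x +125 mm, lying flat, its mid-plane 9 mm above the handle's underside. Origin: underside of the handle, on its long axis; x towards the blade tip, z up as it lies. Starts on the mat with the blade pointing away from the robot, roughly along the mat's x.
- scraper_grip (a point): On the scraper's long axis inside the handle, near its balance point (scraper frame x +10, z 9 mm).
- scraper_tip (a point): Middle of the blade's tip (scraper frame x +125, z 9 mm).
- mat: Black rubber mat 240 (x) x 170 (y) x 4 mm on the bench, to the left or to the right of the vent box. Origin: centre of its underside. The scraper lies on it; a spanner lies beside the scraper, about 60 mm off in the mat's -y direction.
- spanner: Bystander: steel spanner 160 mm long, 38 mm wide at its jaw, 8 mm thick, on the mat. Origin: centre of its underside.
- tray: Fixed steel tray 240 x 170 x 25 mm on the other side of the vent box, holding the liner, gasket and jar.
- liner: Bystander: steel reactor liner (cup), 68 mm across, 90 mm high, in the tray. Origin: centre of its underside.
- gasket: Bystander: white ring, 66 mm across, 8 mm high, in the tray.
- jar: Bystander: glass jar 48 mm across, 60 mm high, in the tray.
- amber_bottle: Bystander: amber bottle 70 mm across, 150 mm high, behind on the left of the bench.
- beaker: Bystander: clear beaker 70 mm across, 85 mm high, behind on the right of the bench.
There are look-alikes about, which are no part of the job. There is more than one size of the scraper; the one meant has the size given above.

How it is judged:
By the outcome, as a careful person would: the job done as asked, in the order asked, and still so for the second after the job is handed in, while the arm keeps its last pose, push and grip.
It also fails if it takes over 67 s, if anything falls off the work surface, if the arm or the gripper's body presses on something with over 40 N, if the wrist force passes 120 N, or if a joint passes its speed limit or range.

ROBOT

A 6-joint arm with a two-finger parallel gripper is mounted at the origin on the work surface. World frame = base frame: x ahead of the robot, y to its left, z up, the work surface at z = 0. Lengths are in mm, angles in degrees, forces in N, time in s.
With the tool pointing down it reaches from about 300 to 850 mm from the base axis. Payload 4.2 kg.
Tool frame: the origin (TCP) lies at the centre of the arm's flange, where the gripper is bolted on; the fingertips stand 191 mm ahead of it and the grasp point (between the pads) lies 172 mm ahead of it; z points along the fingers, y is the direction in which the jaws open and shut (so a half turn about z gives the same grasp; the last joint's range is limited). The gripper opens to 91 mm and grips with 3 to 60 N. Pads are 32 mm wide; open, the fingers measure 118 mm over their backs; the gripper's body (76 mm by 178 mm) begins 60 mm behind the grasp point.
Start: joints at [-64.744, 18.312, 89.639, -0, 72.044, -1.146], TCP at [255.68, -515.025, 404.776] pointing down, gripper open.
Joint ranges: [-177.97, 177.97], [-48.28, 115.42], [12.27, 149.76], [-77.06, 257.06], [2.81, 150.46], [-146.56, 146.56]. Speed limits (degrees/s): [147.25, 147.25, 180, 180, 180, 180].

INTERFACE

Orientations are given as [roll, pitch, yaw] about the fixed x, y, z axes, in that order (R = Rz(yaw) Ry(pitch) Rx(roll)).
In Python, from workcell import status, vision, ticket gives the robot as it stands.
- The arm moves only by the shell command python3 -m jog 'ROWS' [FORCE]. ROWS is JSON, a list of rows, each a list of 7 numbers: the finger opening in m, from 0 to 0.0912, then the shift along the tool's x, y, z in m, then the turn, a rotation vector about the tool's x, y, z in rad. A call has 1 to 12 rows; each row shifts and turns the commanded pose from where the row before left it, along the tool's axes as they then stand; what a row does not reach is not made up. A row lasts 1/8 s, in which the tool goes at most 62.5 mm and 10.7 degrees, less where a joint would pass 70% of its speed; a pose out of reach is approached as far as the arm can. A call with a gripper value outside its range is refused whole. The fingers move at their own pace and stop on an object; FORCE is the grip in N (left out, the last holds). Time passes only in rows, so rows that do not move let the fingers close. It gives the time, the measured TCP pose, the force and the opening at its end, in the units of the state.
- status.state(): the state, without advancing time (a new reading comes with each control period).
- vision.grab_frame(name): name is "scene" or "side" or "wrist"; returns a dict with "color" (480x640x3 uint8, blue, green, red), "depth" (480x640 float32, mm along the optical axis (not along the pixel's ray), 0 where there is no reading), "fov_y" (degrees; the focal length in pixels is half the picture's height over the tangent of half this angle, whatever the lens; pixels are square), "cx", "cy" (the principal point, pixels), "k1" (the pictures are not rectified: a ray, as slopes to the right and down, at radius r is drawn at 1 + k1 r^2 times it, then the intrinsics apply), "pose" (4x4, takes a point from camera to world coordinates). Camera axes: x right, y down, z forward; pixel columns grow to the right and rows downward; lengths in mm; the calibration is good to about 2 mm. A picture is of the moment at which its call begins.
- ticket.job_done(): hands the job in, once; it reports no verdict.
Trained networks look in the newest picture that a camera, given by its name, has taken for a name from the list of things; names that differ only in an ending like _2 or _b are one class to them, and where a whole thing is asked for, a point or a joint stands for the part that bears it (a point fixed in the world has none). Each returns a list of dicts, best first, with "p" (0 to 1); they miss things now and then, are a little off and sometimes report something else, mostly with a low value. They report only what shows in the picture. A call takes as long as a camera call. They do not tell look-alikes from the thing itself.
- vision.find_in(camera, label): "location" ([x, y, z] in mm, in world coordinates, good to about 4 mm: the middle of the surface that is visible of it).
- vision.silhouettes(camera, label): "pixels" (480x640 bool, what is visible of it).
The state is a dict: "time_s": time; "qpos": joint angles; "qvel": joint speeds; "effort": joint torques, N m; "ee_pos": TCP position; "ee_rot": TCP orientation; "force": force on the tool from outside, world axes, zero at the start; "torque": the same for the moment, N m; "gripper_width": finger opening in mm.
Only numpy, scipy, OpenCV 4.12 (cv2) and the standard library are available. Lean on these libraries where they do the work, as an engineer would, in place of code of your own. Each camera call takes 0.05 s, during which the arm holds its last target.

## Working session

There is one attempt and no reset: what is moved stays moved. The work goes in short steps, Python scripts to look and compute and a shell command to move; the robot and the scene stay as the last step left them, time stands still between calls to the robot, and variables do not carry over. Pictures are saved under pics/ and viewed, and the job is handed in when it is done.

```bash
mkdir -p pics; ls; cat > h.py <<'E'
import numpy as np, cv2
from workcell import status, vision, ticket
def grab(n,fn=None):
    f=vision.grab_frame(n)
    if fn: cv2.imwrite('pics/'+fn,f['color'])
    return f
def foc(f): return 240/np.tan(np.radians(f['fov_y']/2))
def pt(f,u,v,d=None):
    F=foc(f); x=(u-f['cx'])/F; y=(v-f['cy'])/F
    rd=np.hypot(x,y); r=rd
    for _ in range(20): r=rd/(1+f['k1']*r*r)
    s=r/rd if rd>0 else 1
    ray=np.array([x*s,y*s,1])
    if d is None: d=f['depth'][int(round(v)),int(round(u))]
    return (f['pose']@np.r_[ray*d,1])[:3]
def ptz(f,u,v,z):
    a=pt(f,u,v,100.);b=pt(f,u,v,1000.)
    return a+(b-a)*(z-a[2])/(b[2]-a[2])
def cloud(f):
    v,u=np.mgrid[0:480,0:640]; F=foc(f)
    x=(u-f['cx'])/F; y=(v-f['cy'])/F; rd=np.hypot(x,y); r=rd.copy()
    for _ in range(20): r=rd/(1+f['k1']*r*r)
    s=np.where(rd>0,r/np.maximum(rd,1e-9),1); d=f['depth']
    P=np.stack([x*s*d,y*s*d,d,np.ones_like(d)],-1)
    return (P@f['pose'].T)[...,:3]
def proj(f,p):
    q=np.linalg.inv(f['pose'])@np.r_[p,1]; x=q[:2]/q[2]; k=1+f['k1']*(x@x)
    return x*k*foc(f)+[f['cx'],f['cy']]
E
python3 - <<'E'
from h import *
np.set_printoptions(precision=1,suppress=True)
print(status.state())
for n in ['scene','side','wrist']:
    f=grab(n,n+'0.png'); print(n,f['fov_y'],f['k1'],f['pose'])
    for l in ['vent_box','hood','pry_notch','scraper','scraper_tip','spanner','mat','vent_rod','tray','hood_hinge_line','deck_front','scraper_grip']:
        try:
            print(l,[(np.array(d['location']),round(d['p'],2)) for d in vision.find_in(n,l)[:4]])
        except Exception as e: print(l,e)
E
```

```text
pics
{'time_s': 0.0, 'qpos': array([-64.7,  18.4,  89.7,  -0. ,  72. ,  -1.1]), 'qvel': array([-0.1, -0.1,  0. ,  0.1, -0. , -0. ]), 'effort': array([ -0. , -41.2, -23.2,   0.1,   0. ,  -0. ]), 'ee_pos': array([ 255.6, -514.9,  403.9]), 'ee_rot': array([-179.9,    0. ,   26.4]), 'force': array([-0.5, -0.1,  0.7]), 'torque': array([-0.,  0., -0.]), 'gripper_width': 91.14545712374064}
scene 44.44592354826928 -0.08003491623726267 [[   0.5    0.7   -0.5 1370.1]
 [   0.9   -0.4    0.3 -530.9]
 [  -0.    -0.6   -0.8 1290.8]
 [   0.     0.     0.     1. ]]
vent_box [(array([704.1, -78.2,  98.8]), 0.82)]
hood [(array([677.6, -64.5, 148.7]), 0.62)]
pry_notch [(array([675.1, -59.2, 148.5]), 0.82), (array([535.6, 354.8,   7.3]), 0.37)]
scraper [(array([350.1, -90.1,  17.7]), 0.9), (array([ 480.4, -546.4,    7.9]), 0.71), (array([ 472.9, -332.3,   15.7]), 0.7)]
scraper_tip [(array([356.2, -91.1,  14.4]), 0.78), (array([ 479.8, -547.4,    9.2]), 0.56), (array([ 476.5, -331.4,   18. ]), 0.55)]
spanner [(array([ 486.4, -408.4,    5.1]), 0.76)]
mat [(array([ 465.3, -348.9,    6.4]), 0.66)]
vent_rod 
[... 1486 characters left out ...]
069332555 -0.07847161710388433 [[   0.4   -0.9   -0.2  318.9]
 [  -0.9   -0.4   -0.1 -482.5]
 [   0.     0.3   -1.   383.9]
 [   0.     0.     0.     1. ]]
vent_box []
hood []
pry_notch []
scraper [(array([ 395.1, -352.2,   18.4]), 0.62), (array([ 314. , -174.5,   18.7]), 0.6)]
scraper_tip [(array([ 388.6, -353.3,   14.4]), 0.74), (array([ 463.3, -563.3,   10.3]), 0.65), (array([ 308.8, -175.3,   24.2]), 0.58)]
spanner [(array([ 417.7, -418.9,   10.9]), 0.87)]
mat [(array([ 371.5, -378.7,    3.3]), 0.71)]
vent_rod []
tray []
hood_hinge_line []
deck_front []
scraper_grip [(array([ 309.3, -171.6,   22. ]), 0.92), (array([ 467.6, -561.1,    5.4]), 0.76), (array([ 387.5, -358.3,   20.5]), 0.73)]
```

View pics/scene0.png

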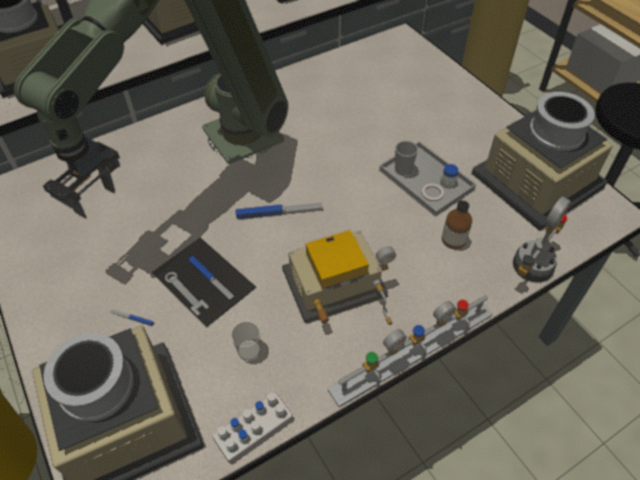

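View pics/side0.png

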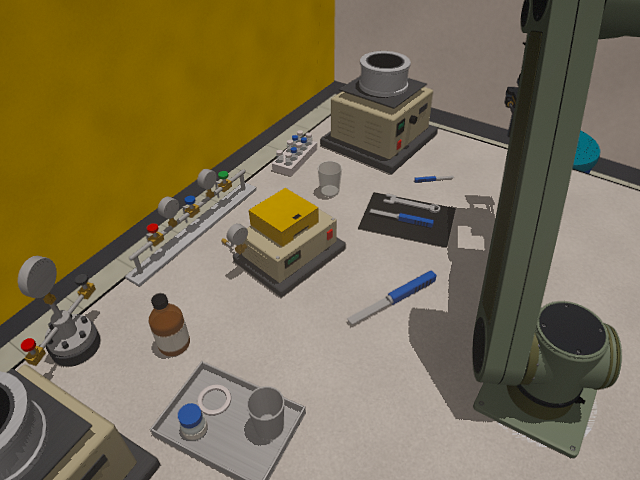

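View pics/wrist0.png

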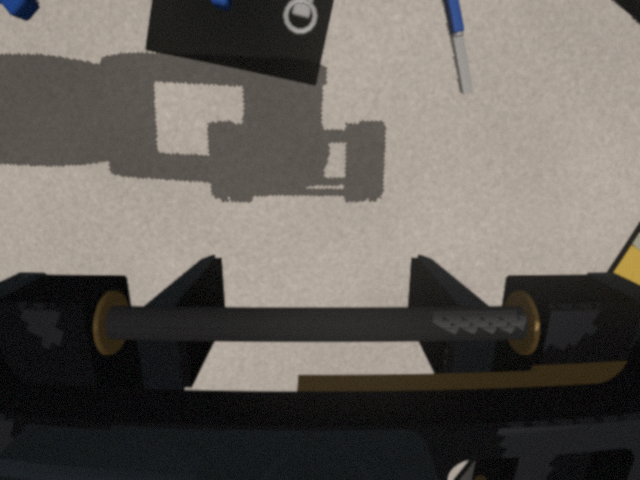

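Scene picture: the mat is at about px (205,280) with the scraper at (210,277) and the spanner beside it. The vent box is at (335,265). The larger scraper (280,210) and the smaller one (132,317) are look-alikes off the mat. Next I measure poses from depth.

```bash
python3 - <<'E'
from h import *
np.set_printoptions(precision=1,suppress=True)
for n in ['scene','side']:
    f=grab(n); C=cloud(f); hsv=cv2.cvtColor(f['color'],cv2.COLOR_BGR2HSV)
    b=(hsv[...,0]>100)&(hsv[...,0]<130)&(hsv[...,1]>120)&(f['depth']>0)
    X,Y,Z=C[...,0],C[...,1],C[...,2]
    m=b&(X>350)&(X<600)&(Y>-420)&(Y<-250)&(Z<40)
    P=C[m]; r=cv2.minAreaRect(P[:,:2].astype(np.float32)); print(n,'handle',r,np.percentile(P[:,2],[5,50,95]),len(P))
    # hood yellow
    y=(hsv[...,0]>18)&(hsv[...,0]<32)&(hsv[...,1]>150)&(f['depth']>0)&(X>550)&(X<800)&(abs(Y+60)<150)
    P=C[y]; print('hood z',np.percentile(P[:,2],[2,50,98]))
    T=y&(Z>143); T=cv2.erode(T.astype(np.uint8),np.ones((2,2)))>0
    P=C[T]; print('top',np.median(P[:,2]),cv2.minAreaRect(P[:,:2].astype(np.float32)),cv2.boxPoints(cv2.minAreaRect(P[:,:2].astype(np.float32))))
    D=(f['depth']>0)&(Z>93)&(Z<106)&(X>550)&(X<800)&(abs(Y+60)<150)&~y
    D=cv2.erode(D.astype(np.uint8),np.ones((3,3)))>0
    P=C[D]; print('deck',np.median(P[:,2]),cv2.minAreaRect(P[:,:2].astype(np.float32)),cv2.boxPoints(cv2.minAreaRect(P[:,:2].astype(np.float32))))
    c=f['color'][150:330,250:450] if n=='scene' else f['color'][170:310,200:460]
    cv2.imwrite(f'pics/{n}_box.png',cv2.resize(c,None,fx=3,fy=3,interpolation=cv2.INTER_CUBIC))
    # mat
    M=(hsv[...,2]<60)&(f['depth']>0)&(Z<12)&(X>300)&(X<640)&(Y>-470)&(Y<-220)
    P=C[M]; 
    num,lab,st,_=cv2.connectedComponentsWithStats(M.astype(np.uint8)); i=1+np.argmax(st[1:,4]); P=C[lab==i]
    print('mat',cv2.minAreaRect(P[:,:2].astype(np.float32)),np.median(P[:,2]))
    c=f['color'][220:340,130:270] if n=='scene' else f['color'][160:270,340:480]
    cv2.imwrite(f'pics/{n}_mat.png',cv2.resize(c,None,fx=4,fy=4,interpolation=cv2.INTER_CUBIC))
E
```

```text
scene handle ((429.47906494140625, -338.9907531738281), (100.92280578613281, 23.261873245239258), 14.38934326171875) [13.5 20.  24.7] 184
hood z [ 67.4 146.1 151.7]
top 147.0196200413509 ((666.0499267578125, -61.013648986816406), (117.15296936035156, 114.32784271240234), 80.18941497802734) [[ 599.7 -109. ]
 [ 712.4 -128.5]
 [ 732.4  -13. ]
 [ 619.7    6.4]]
deck 99.17004582524623 ((655.2852783203125, -58.79307556152344), (195.6730499267578, 139.9740447998047), 78.77685546875) [[ 567.6 -141.1]
 [ 704.9 -168.4]
 [ 743.    23.6]
 [ 605.7   50.8]]
mat ((461.17669677734375, -349.5061340332031), (240.681640625, 164.0015411376953), 14.55741024017334) 2.930389165726865
side handle ((433.3958435058594, -348.23431396484375), (91.776123046875, 42.05430221557617), 13.457718849182129) [ 6.3 20.1 24.1] 216
hood z [101.2 146.8 150.8]
top 148.00125538195988 ((657.3155517578125, -58.73009490966797), (119.8165512084961, 114.41187286376953), 79.55581665039062) [[ 590.2 -107.3]
 [ 702.7 -128. ]
 [ 724.4  -10.2]
 [ 611.9   10.6]]
deck 99.84309539793196 ((644.2681274414062, -55.100685119628906), (197.25013732910156, 133.57498168945312), 79.48368072509766) [[ 560.6 -139.9]
 [ 691.9 -164.3]
 [ 727.9   29.7]
 [ 596.6   54.1]]
mat ((458.105712890625, -348.4064025878906), (239.78250122070312, 174.20338439941406), 14.34636116027832) 3.9413274768606925
```

View pics/scene_mat.png

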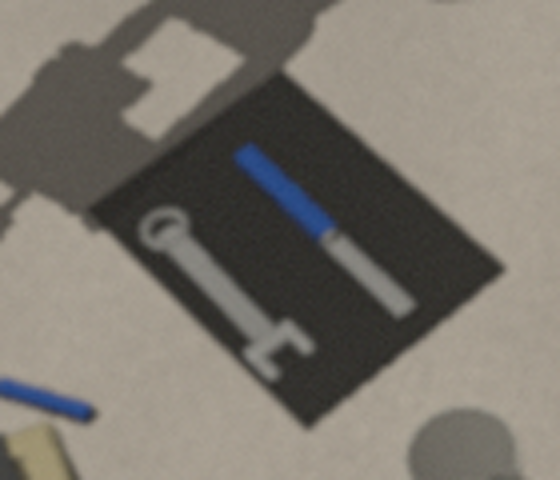

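View pics/side_box.png

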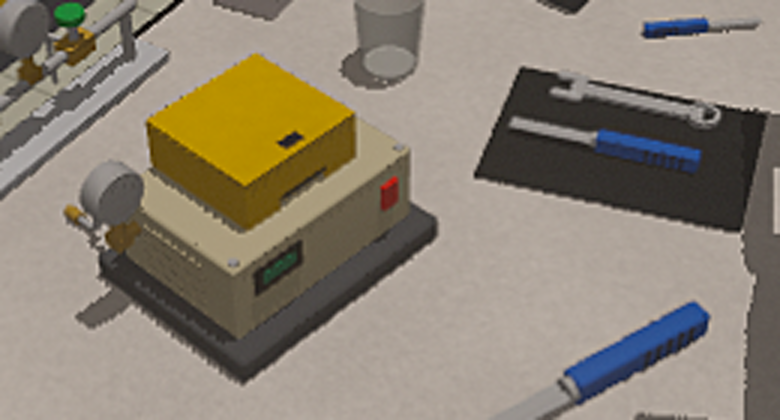

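```bash
cat >> h.py <<'E'
from scipy.spatial.transform import Rotation as Ro
def down(yaw): return Ro.from_euler('xyz',[180,0,yaw],degrees=True)
def cur():
    s=status.state(); return np.array(s['ee_pos']),Ro.from_euler('xyz',s['ee_rot'],degrees=True),s
def to(p,R,n):
    """rows (shift m in tool axes, turn rad) for a straight move in n rows"""
    p0,R0,s=cur(); rv=(R0.inv()*R).as_rotvec()/n; d=(np.array(p)-p0)/n; Rk=R0
    print('t',s['time_s'],'mm/row',np.linalg.norm(d),'deg/row',np.degrees(np.linalg.norm(rv)))
    for k in range(n):
        print([round(float(x),4) for x in np.r_[Rk.inv().apply(d)/1000,rv]]); Rk=Rk*Ro.from_rotvec(rv)
E
python3 - <<'E'
from h import *
to([375,-352,340],down(14.4),5)
E
```

```text
t 2.05 mm/row 42.43379011354129 deg/row 2.3998980203362765
[0.0359, -0.0186, 0.013, 0.0, -0.0, 0.0419]
[0.0351, -0.0201, 0.013, 0.0, -0.0, 0.0419]
[0.0342, -0.0215, 0.013, 0.0, -0.0, 0.0419]
[0.0333, -0.0229, 0.013, 0.0, -0.0, 0.0419]
[0.0323, -0.0243, 0.013, 0.0, -0.0, 0.0419]
```

```bash
python3 -m jog '[[0.04,0.036,-0.0186,0.013,0,0,0.042],[0.04,0.035,-0.020,0.013,0,0,0.042],[0.04,0.034,-0.0215,0.013,0,0,0.042],[0.04,0.033,-0.023,0.013,0,0,0.042],[0.04,0.032,-0.024,0.013,0,0,0.042],[0.04,0,0,0,0,0,0],[0.04,0,0,0,0,0,0]]' 40
python3 - <<'E'
from h import *
np.set_printoptions(precision=1,suppress=True)
f=grab('wrist','w1.png'); C=cloud(f); hsv=cv2.cvtColor(f['color'],cv2.COLOR_BGR2HSV)
b=(hsv[...,0]>100)&(hsv[...,0]<130)&(hsv[...,1]>120)&(f['depth']>0)
X,Y,Z=C[...,0],C[...,1],C[...,2]
m=b&(X>330)&(X<600)&(Y>-420)&(Y<-250)&(Z<40)&(Z>17)
P=C[m].astype(np.float32); r=cv2.minAreaRect(P[:,:2]); print('handle top',r,np.percentile(P[:,2],[5,50,95]),len(P),P[:,:2].mean(0))
print(cv2.boxPoints(r))
g=(hsv[...,1]<80)&(hsv[...,2]>80)&(Z>8)&(Z<18)&(X>440)&(Y>-360)&(Y<-280)
P=C[g].astype(np.float32); print('blade',len(P), cv2.minAreaRect(P[:,:2]), cv2.boxPoints(cv2.minAreaRect(P[:,:2])),np.median(P[:,2]))
E
```

```text
time_s: 2.92
ee_pos: [374.6, -353.0, 340.1]
ee_rot: [179.9, -0.0, 14.4]
force: [0.0, -0.4, -0.2]
gripper_width: 39.6Traceback (most recent call last):
  File "<stdin>", line 7, in <module>
cv2.error: OpenCV(4.12.0) /io/opencv/modules/imgproc/src/convhull.cpp:143: error: (-215:Assertion failed) total >= 0 && (depth == CV_32F || depth == CV_32S) in function 'convexHull'
```

View pics/w1.png

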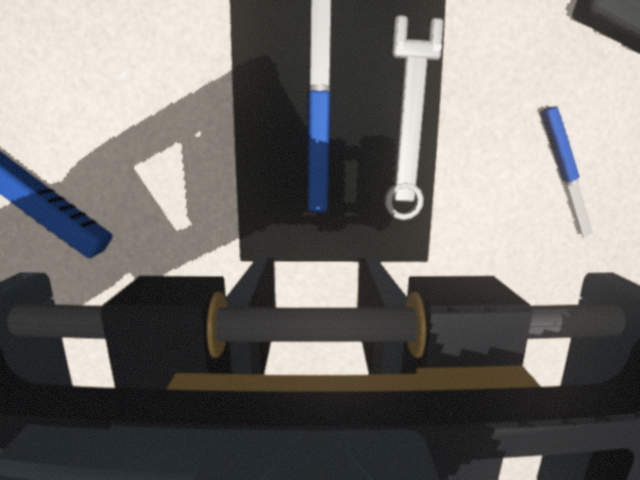

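The wrist picture shows the handle from px (319,90) to (318,212), nearly aligned with the tool. The spanner is at (408,60) to (405,200).

```bash
python3 - <<'E'
from h import *
np.set_printoptions(precision=1,suppress=True)
f=grab('wrist')
for u,v in [(319,110),(319,150),(318,190),(319,60),(319,20),(280,100)]: print(f['depth'][v,u],pt(f,u,v))
hsv=cv2.cvtColor(f['color'],cv2.COLOR_BGR2HSV)
m=((hsv[...,0]>100)&(hsv[...,0]<130)&(hsv[...,1]>120)).astype(np.uint8); m[:, :280]=0; m[:,360:]=0;m[230:]=0
v,u=np.nonzero(m); print(len(u),u.min(),u.max(),v.min(),v.max())
for vv in (95,120,150,180,205):
    w=np.nonzero(m[vv])[0]; c=(w.min()+w.max())/2; print(vv,w.min(),w.max(),ptz(f,c,vv,22),ptz(f,w.min()-.5,vv,22)[1]-ptz(f,w.max()+.5,vv,22)[1])
print('ends',ptz(f,318,212.5,18),ptz(f,319,90,22))
print('tcp', status.state()['ee_pos'])
E
```

```text
282.1213 [ 465.1 -332.    22. ]
290.16797 [ 436.  -339.5   21.6]
298.2994 [ 405.3 -346.5   21.4]
280.3166 [ 501.7 -322.7   14.1]
274.76562 [ 530.3 -315.4   12.1]
298.13892 [ 466.4 -299.3    3. ]
2558 306 329 91 211
95 308 329 [ 475.7 -328.9   22. ] 16.164005500329722
120 308 329 [ 457.9 -333.5   22. ] 16.37082522524929
150 307 328 [ 435.7 -338.3   22. ] 16.642322784244925
180 307 328 [ 413.  -344.1   22. ] 16.940139368189534
205 307 327 [ 393.5 -348.7   22. ] 16.427564856117442
ends [ 387.  -351.2   18. ] [ 479.3 -328.4   22. ]
tcp [ 374.2 -353.4  340.3]
```

```bash
python3 - <<'E'
from h import *
to([440.5,-338.2,198],down(13.5),6)
E
```

```text
t 3.025 mm/row 26.2786819733114 deg/row 0.1377513293921931
[0.0113, 0.0002, 0.0237, 0.0002, -0.0001, 0.0024]
[0.0113, 0.0002, 0.0237, 0.0002, -0.0001, 0.0024]
[0.0113, 0.0002, 0.0237, 0.0002, -0.0001, 0.0024]
[0.0113, 0.0002, 0.0237, 0.0002, -0.0001, 0.0024]
[0.0113, 0.0002, 0.0237, 0.0002, -0.0001, 0.0024]
[0.0113, 0.0001, 0.0237, 0.0002, -0.0001, 0.0024]
```

```bash
python3 -m jog '[[0.04,0.034,0.0005,0,0,0,0.007],[0.04,0.034,0.0005,0,0,0,0.007],[0.04,0,0,0.04,0,0,0],[0.04,0,0,0.04,0,0,0],[0.04,0,0,0.035,0,0,0],[0.04,0,0,0.015,0,0,0],[0.04,0,0,0.011,0,0,0],[0.04,0,0,0,0,0,0],[0.04,0,0,0,0,0,0]]'
```

```text
time_s: 4.15
ee_pos: [441.1, -337.3, 199.9]
ee_rot: [179.9, -0.1, 13.6]
force: [0.4, 0.1, -0.2]
gripper_width: 39.9
```

```bash
python3 -c "
from h import *
f=grab('wrist','w2.png')"
```

```text
(no output)
```

View pics/w2.png

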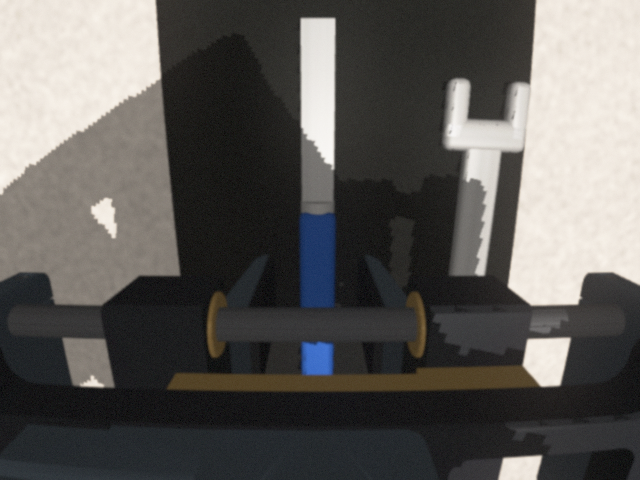

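The fingers straddle the handle and are centred on it (px 318), with the blade straight up to (318,18). I go 2 mm lower and close.

```bash
python3 -m jog '[[0.04,0,0,0.002,0,0,0],[0.0,0,0,0,0,0,0],[0.0,0,0,0,0,0,0],[0.0,0,0,0,0,0,0],[0.0,0,0,0,0,0,0]]' 50; python3 -c "
from h import *
f=grab('wrist')
for v in (17.5,):
  print(ptz(f,318,v,14), pt(f,318,30)); print(cur()[0])"
```

```text
time_s: 4.82
ee_pos: [440.8, -337.0, 196.9]
ee_rot: [180.0, -0.0, 13.6]
force: [0.2, 0.2, 0.9]
gripper_width: 16.0
[ 556.42626683 -309.03319463   14.        ] [ 551.90925171 -310.12354512   13.61695574]
[ 440.77135677 -336.96459627  196.8582379 ]
```

```bash
python3 -m jog '[[0.0,0,0,-0.03,0,0,0],[0.0,0,0,-0.05,0,0,0],[0.0,0,0,-0.05,0,0,0],[0.0,0,0,-0.02,0,0,0],[0.0,0,0,0,0,0,0]]'; python3 - <<'E'
from h import *
to([450,-22,345],down(-10.4),7)
E
```

```text
time_s: 5.5
ee_pos: [440.8, -337.0, 348.2]
ee_rot: [179.8, -0.1, 13.6]
force: [0.2, 0.1, -1.2]
gripper_width: 15.8
t 5.5 mm/row 45.01870066232925 deg/row 3.4241611344581044
[0.0118, -0.0434, 0.0004, 0.0003, -0.0004, 0.0598]
[0.0092, -0.0441, 0.0004, 0.0003, -0.0004, 0.0598]
[0.0066, -0.0445, 0.0004, 0.0003, -0.0004, 0.0598]
[0.0039, -0.0448, 0.0004, 0.0003, -0.0004, 0.0598]
[0.0012, -0.045, 0.0004, 0.0003, -0.0004, 0.0598]
[-0.0015, -0.045, 0.0004, 0.0003, -0.0004, 0.0598]
[-0.0042, -0.0448, 0.0004, 0.0003, -0.0004, 0.0598]
```

```bash
python3 -m jog '[[0.0,0.012,-0.0434,0,0,0,0.06],[0.0,0.009,-0.044,0,0,0,0.06],[0.0,0.0065,-0.0445,0,0,0,0.06],[0.0,0.004,-0.045,0,0,0,0.06],[0.0,0.001,-0.045,0,0,0,0.06],[0.0,-0.0015,-0.045,0,0,0,0.06],[0.0,-0.004,-0.045,0,0,0,0.06],[0,0,0,0,0,0,0],[0,0,0,0,0,0,0],[0,0,0,0,0,0,0]]'; python3 - <<'E'
from h import *
f=grab('wrist','w3.png')
np.savez('w3.npz',**{k:np.array(v) for k,v in f.items()})
E
```

```text
time_s: 6.75
ee_pos: [450.0, -22.6, 346.2]
ee_rot: [180.0, 0.1, -10.6]
force: [0.1, -0.7, -0.3]
gripper_width: 15.7
```

View pics/w3.png

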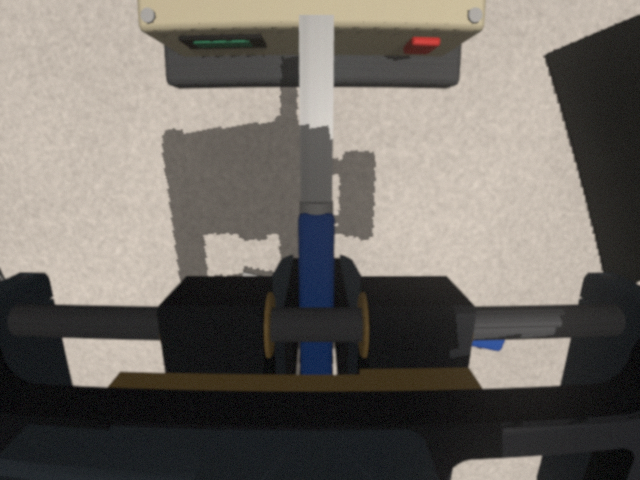

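The wrist picture shows the case front top edge at row ~26, from px (140,26) to (484,27). The blade tip is at (316,16), centred on the box.

```bash
python3 - <<'E'
from h import *
np.set_printoptions(precision=1,suppress=True)
f=dict(np.load('w3.npz'))
for u,v in [(140,27),(484,27),(150,12),(476,12)]: print(ptz(f,u,v,100),f['depth'][v,u])
a=ptz(f,140,27,100);b=ptz(f,484,27,100);m=(a+b)/2;d=b-a;print(m,np.linalg.norm(d),np.degrees(np.arctan2(-d[0],d[1]))-180)
for vv in (15,40,42):
  pass
p0,R0,s=cur(); print('tip world',p0+R0.apply([119,0,184]), pt(f,316,30))
c=f['color'][0:60,120:500];cv2.imwrite('pics/w3c.png',cv2.resize(c,None,fx=2,fy=2,interpolation=cv2.INTER_CUBIC))
E
```

```text
[600.6  51.4 100. ] 203.24672
[ 564.4 -140.2  100. ] 292.4348
[607.1  43.7 100. ] 197.63385
[ 573.1 -136.6  100. ] 199.01976
[582.5 -44.4 100. ] 195.03952927002484 -10.688969104886098
tip world [566.9 -44.5 162.2] [562.1 -42.9 162.1]
```

View pics/w3c.png

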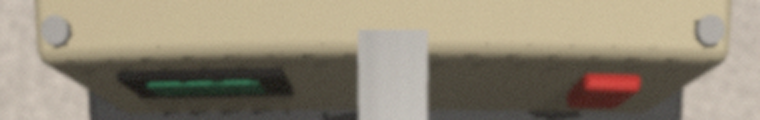

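```bash
python3 -m jog '[[0,0,-0.003,0.025,0,0,0],[0,0,0,0.025,0,0,0],[0,0,0,0.008,0,0,0],[0,0,0,0,0,0,0],[0,0,0,0,0,0,0]]'; python3 - <<'E'
from h import *
f=grab('side','s4.png')
c=f['color'][170:310,200:400];cv2.imwrite('pics/s4c.png',cv2.resize(c,None,fx=4,fy=4,interpolation=cv2.INTER_CUBIC))
p0,R0,s=cur(); print('tip world',p0+R0.apply([119,0,184]))
f=grab('wrist','w4.png'); print(pt(f,316,22),pt(f,316,60),pt(f,200,20),pt(f,420,20))
E
```

```text
time_s: 7.42
ee_pos: [451.0, -19.1, 289.6]
ee_rot: [-180.0, -0.1, -10.5]
force: [0.2, -0.3, -1.4]
gripper_width: 15.5
tip world [568.38925716 -40.69687771 105.86359867]
[566.85884998 -39.72999748 105.56812738] [552.3535711  -37.01923112 105.84982967] [588.32492754  13.86524166  72.7336089 ] [571.26313239 -95.15220543  61.22255482]
```

View pics/s4c.png

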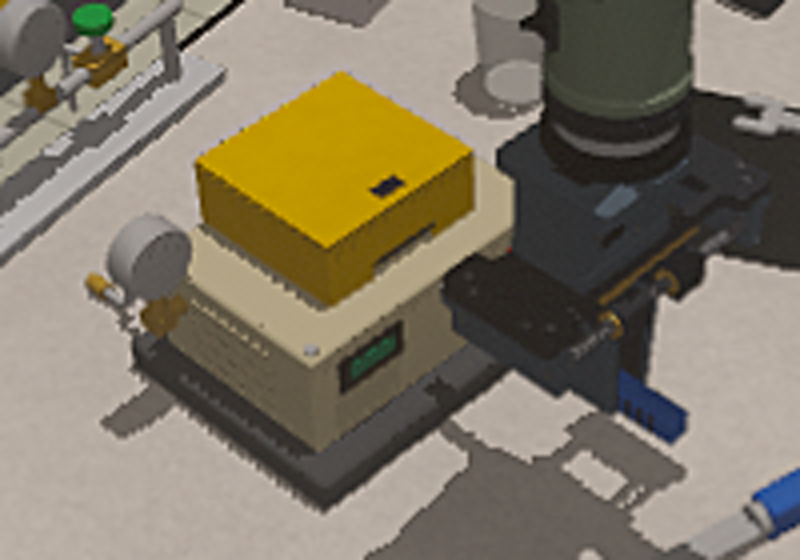

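View pics/w4.png

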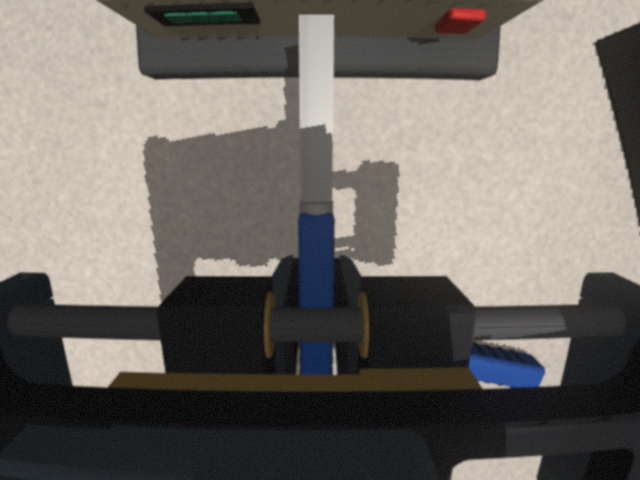

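Blade at z ≈105.6, laterally within 1 mm of the box axis. Next: lower 1.5 mm and advance to just before the notch.

```bash
python3 -m jog '[[0,0.012,0,0.0015,0,0,0],[0,0.018,0,0,0,0,0],[0,0,0,0,0,0,0],[0,0,0,0,0,0,0]]'; python3 - <<'E'
from h import *
f=grab('side','s5.png')
c=f['color'][170:310,200:400];cv2.imwrite('pics/s5c.png',cv2.resize(c,None,fx=4,fy=4,interpolation=cv2.INTER_CUBIC))
f=grab('wrist','w5.png'); print(pt(f,316,22),pt(f,316,60),pt(f,200,20),pt(f,420,20))
E
```

```text
time_s: 8.02
ee_pos: [479.9, -24.2, 287.1]
ee_rot: [180.0, 0.1, -10.5]
force: [-1.0, 0.3, -1.0]
gripper_width: 15.3
[594.94773058 -44.85997595 102.78556727] [580.48607214 -42.16222849 102.93519684] [606.33976007   2.06535608  98.94767546] [589.28331579 -87.54267169  99.63609157]
```

View pics/s5c.png

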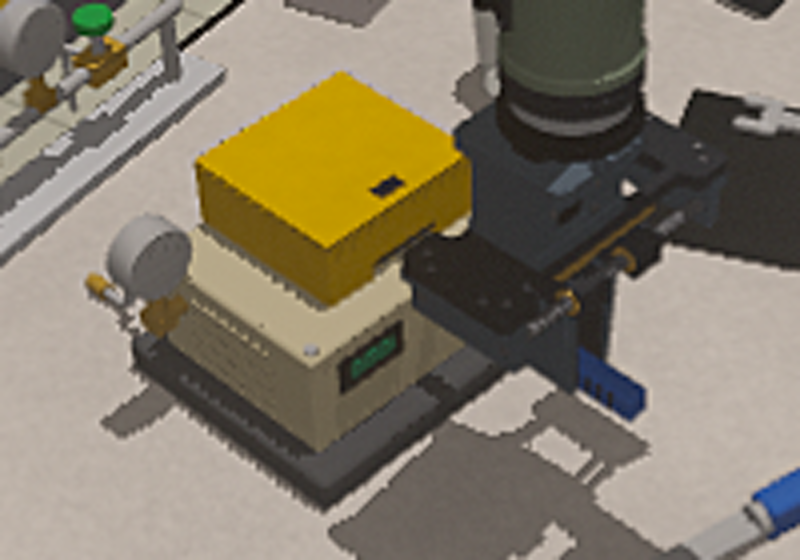

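View pics/w5.png

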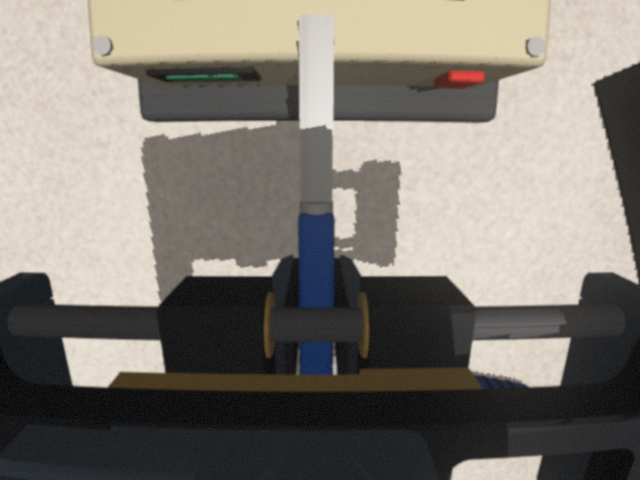

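```bash
python3 -m jog '[[0,0.008,0,-0.0015,0,0,0],[0,0.010,0,0,0,0,0],[0,0.010,0,0,0,0,0],[0,0.010,0,0,0,0,0],[0,0,0,0,0,0,0],[0,0,0,0,0,0,0]]'; python3 - <<'E'
from h import *
f=grab('scene')
c=f['color'][150:330,250:450];cv2.imwrite('pics/s6c.png',cv2.resize(c,None,fx=4,fy=3.3,interpolation=cv2.INTER_CUBIC))
f=grab('wrist','w6.png'); print(pt(f,316,22),pt(f,316,60),pt(f,200,20),pt(f,420,20)); print(proj(f,[0,0,0]))
p0,R0,s=cur(); print('tip world',p0+R0.apply([119,0,184]))
E
```

```text
time_s: 8.88
ee_pos: [517.3, -31.2, 288.5]
ee_rot: [180.0, 0.0, -10.5]
force: [0.1, -1.2, -0.7]
gripper_width: 15.8
[620.34467985 -49.54855997 147.49003191] [609.83438565 -47.58760192 146.93084959] [627.84048188 -15.62026411 147.25596426] [615.84279511 -80.52364718 146.55240061]
[368.46831092 638.13518777]
tip world [634.06750593 -52.80766498 104.58489977]
```

View pics/w6.png

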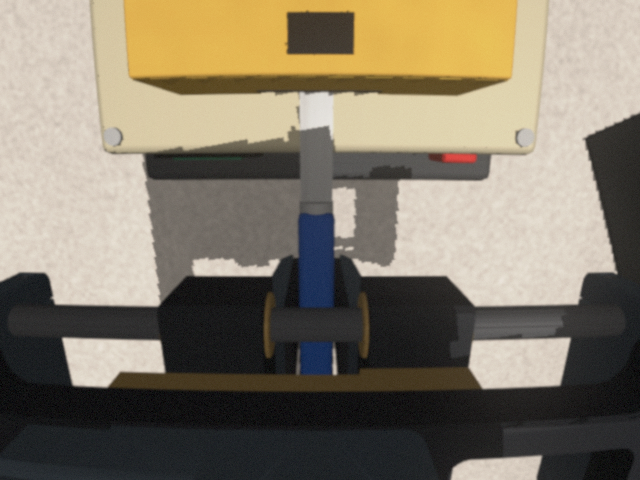

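View pics/s6c.png

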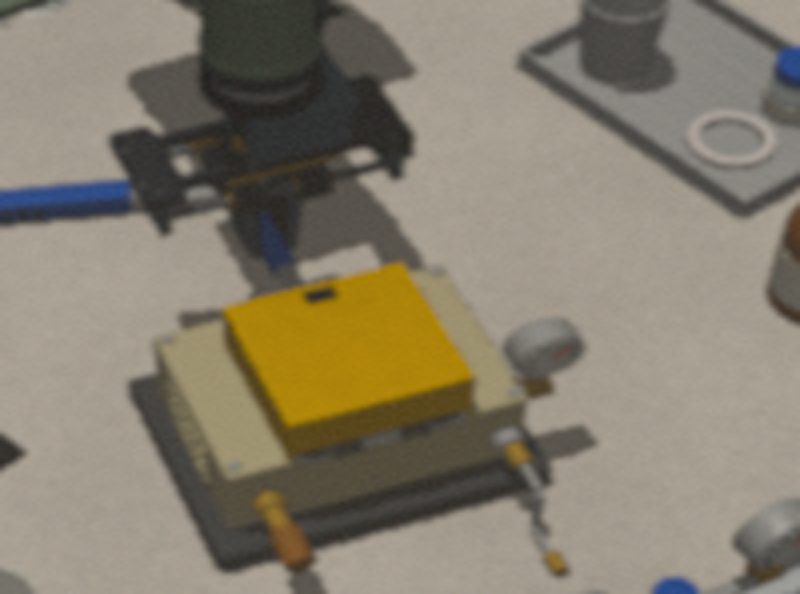

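The blade is inside the notch (hidden under the hood at px (316,92)) with no contact force. Now I plan the lift: pitch the tip up 20° near the sill, then follow the hood edge's arc.

```bash
cat >> h.py <<'E'
YAW=-10.5; HINGE=np.array([720.2,-70.0,100.])
BX=np.array([np.cos(np.radians(YAW)),np.sin(np.radians(YAW)),0])
def boxR(phi): return Ro.from_euler('z',YAW,degrees=True)*Ro.from_euler('y',-phi,degrees=True)*Ro.from_euler('x',180,degrees=True)
def bw(x,z,y=0): # hinge-rel box coords -> world
    return HINGE+BX*x+np.array([-BX[1],BX[0],0])*y+np.array([0,0,z])
def inbox(p):
    d=np.array(p)-HINGE; return np.round([d@BX, d@np.array([-BX[1],BX[0],0]), d[2]],1)
def chain(wps):
    p0,R0,s=cur(); 
    for p,R in wps:
        d=R0.inv().apply(np.array(p)-p0)/1000; rv=(R0.inv()*R).as_rotvec()
        print([float(x) for x in np.round(np.r_[d,rv],4)], 'tcp',inbox(p)); p0,R0=np.array(p),R
def blade(px,pz,phi,s=92,t=183,y=0):
    R=boxR(phi); return bw(px,pz,y)-R.apply([s,0,t]),R
def edge(th):
    c,s=np.cos(np.radians(th)),np.sin(np.radians(th)); return -115*c+8*s,115*s+8*c
E
python3 - <<'E'
from h import *
p,R,s=cur(); print(inbox(p), inbox(p+R.apply([119,0,184])), inbox(p+R.apply([92,0,183])))
y=inbox(p+R.apply([92,0,183]))[1]
W=[blade(-115,5.5,5,y=y)]
W+= [blade(-115,8,10,y=y),blade(-115,11,15,y=y)]
for th,ph in [(4,20),(8,20),(12,20),(16,20),(20,20),(24,20),(28,20)]:
    W.append(blade(*edge(th),ph,y=y))
chain(W)
E
```

```text
[-206.7    1.2  188.6] [-87.8   1.2   4.6] [-114.8    1.2    5.6]
[-0.0159, 0.0, 0.0089, 0.0001, 0.0878, 0.0] tcp [-222.6    1.2  179.8]
[-0.0154, -0.0, 0.0062, -0.0, 0.0873, 0.0] tcp [-237.4    1.2  172.2]
[-0.0151, 0.0, 0.0058, 0.0, 0.0873, 0.0] tcp [-251.2    1.2  164. ]
[-0.0135, 0.0, 0.0041, 0.0, 0.0873, -0.0] tcp [-263.2    1.2  156.5]
[0.004, -0.0, -0.007, 0.0, 0.0, 0.0] tcp [-261.8    1.2  164.4]
[0.0045, -0.0, -0.0067, 0.0, 0.0, 0.0] tcp [-259.9    1.2  172.2]
[0.005, 0.0, -0.0063, 0.0, 0.0, 0.0] tcp [-257.4    1.2  179.9]
[0.0054, 0.0, -0.006, 0.0, 0.0, 0.0] tcp [-254.4    1.2  187.3]
[0.0058, -0.0, -0.0056, 0.0, 0.0, 0.0] tcp [-250.8    1.2  194.6]
[0.0062, 0.0, -0.0052, 0.0, 0.0, 0.0] tcp [-246.8    1.2  201.6]
```

```bash
python3 -m jog '[[0,-0.008,0,0.0045,0,0.044,0],[0,-0.008,0,0.0044,0,0.044,0],[0,-0.0154,0,0.0062,0,0.0873,0],[0,-0.0151,0,0.0058,0,0.0873,0],[0,-0.0135,0,0.0041,0,0.0873,0],[0,0,0,0,0,0,0],[0,0.004,0,-0.007,0,0,0],[0,0.0045,0,-0.0067,0,0,0],[0,0,0,0,0,0,0]]'; python3 - <<'E'
from h import *
f=grab('side','s7.png')
c=f['color'][140:310,200:400];cv2.imwrite('pics/s7c.png',cv2.resize(c,None,fx=4,fy=3.5,interpolation=cv2.INTER_CUBIC))
p,R,s=cur(); print(inbox(p),s['ee_rot'], inbox(p+R.apply([119,0,184])), inbox(p+R.apply([92,0,183])),s['qpos'])
E
```

```text
time_s: 10.1
ee_pos: [466.5, -21.7, 273.4]
ee_rot: [-180.0, -20.3, -10.5]
force: [1.1, -0.1, -0.8]
gripper_width: 15.6
[-258.7    1.3  172.8] [-179.98350375  -20.18073307  -10.50743447] [-83.5   1.3  41.2] [-109.2    1.3   32.8] [ -3.30017491  13.14146983 120.86413344  -5.61511276  26.0670635
 101.81601398]
```

View pics/s7c.png

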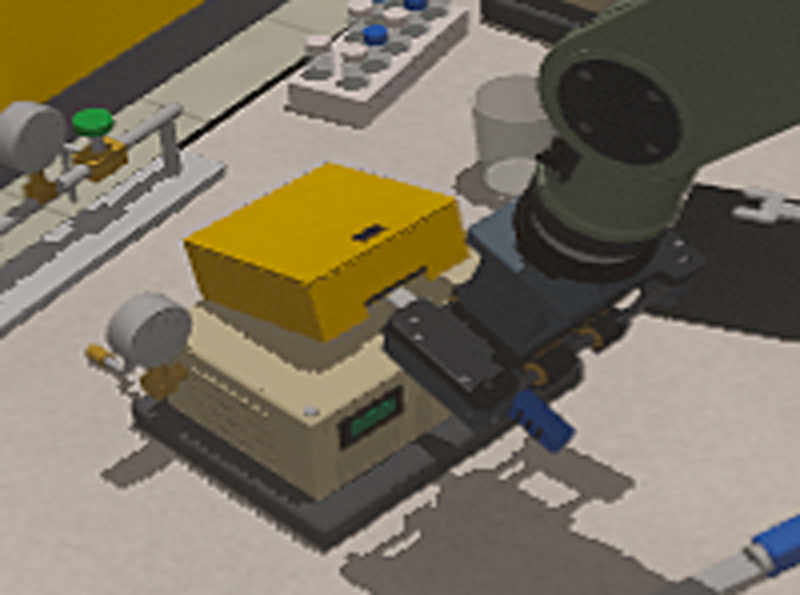

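The hood's front is up about 12° on the blade (px (400,295) in the crop). I continue the arc.

```bash
python3 - <<'E'
from h import *
W=[blade(*edge(th),20,y=1.3) for th in range(17,79,5)]
chain(W)
E
```

```text
[0.005, -0.0, -0.0077, -0.0002, -0.0032, -0.0001] tcp [-256.7    1.3  181.8]
[0.0069, 0.0, -0.0073, 0.0, 0.0, 0.0] tcp [-252.7    1.3  191. ]
[0.0075, -0.0, -0.0067, 0.0, 0.0, 0.0] tcp [-247.9    1.3  199.8]
[0.0081, -0.0, -0.006, 0.0, 0.0, 0.0] tcp [-242.3    1.3  208.2]
[0.0086, 0.0, -0.0053, 0.0, 0.0, 0.0] tcp [-236.1    1.3  216.1]
[0.009, -0.0, -0.0045, 0.0, 0.0, 0.0] tcp [-229.2    1.3  223.4]
[0.0094, -0.0, -0.0037, 0.0, 0.0, 0.0] tcp [-221.6    1.3  230.1]
[0.0096, 0.0, -0.0029, 0.0, 0.0, 0.0] tcp [-213.5    1.3  236. ]
[0.0099, -0.0, -0.002, 0.0, 0.0, 0.0] tcp [-205.     1.3  241.3]
[0.01, 0.0, -0.0011, 0.0, 0.0, 0.0] tcp [-196.     1.3  245.8]
[0.0101, -0.0, -0.0003, 0.0, 0.0, 0.0] tcp [-186.6    1.3  249.5]
[0.01, 0.0, 0.0006, 0.0, 0.0, 0.0] tcp [-177.     1.3  252.3]
[0.0099, 0.0, 0.0015, 0.0, 0.0, 0.0] tcp [-167.1    1.3  254.4]
```

```bash
python3 -m jog '[[0,0.005,0,-0.0077,0,0,0],[0,0.007,0,-0.0073,0,0,0],[0,0.0075,0,-0.0067,0,0,0],[0,0.008,0,-0.006,0,0,0],[0,0.0086,0,-0.0053,0,0,0],[0,0.009,0,-0.0045,0,0,0],[0,0.0094,0,-0.0037,0,0,0],[0,0.0096,0,-0.003,0,0,0],[0,0,0,0,0,0,0]]'; python3 - <<'E'
from h import *
f=grab('side','s8.png')
c=f['color'][120:310,200:400];cv2.imwrite('pics/s8c.png',cv2.resize(c,None,fx=4,fy=3.1,interpolation=cv2.INTER_CUBIC))
p,R,s=cur(); print(inbox(p),s['ee_rot'], inbox(p+R.apply([119,0,184])), inbox(p+R.apply([92,0,183])),s['qpos'])
E
```

```text
time_s: 11.28
ee_pos: [510.2, -29.8, 335.6]
ee_rot: [180.0, -20.1, -10.5]
force: [2.9, -0.2, -6.5]
gripper_width: 15.6
[-214.3    1.2  235.3] [179.99258877 -20.011442   -10.50373532] [-39.6   1.1 103.1] [-65.3   1.1  94.8] [ -4.00245976  12.15773304 110.70188875  -3.67770046  37.30521233
  99.03863842]
```

View pics/s8c.png

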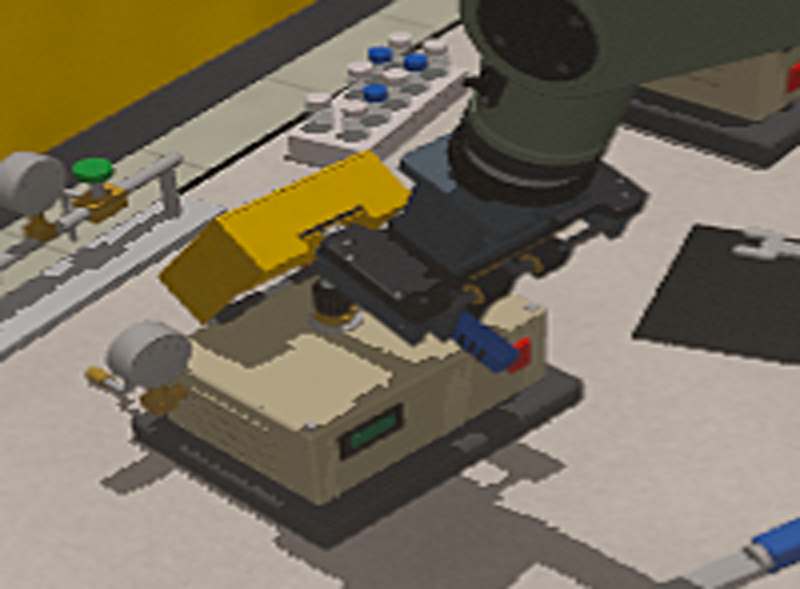

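Hood at roughly 50°, knob visible below. I continue the arc.

```bash
python3 -m jog '[[0,0.010,0,-0.002,0,0,0],[0,0.010,0,-0.0011,0,0,0],[0,0.0101,0,-0.0003,0,0,0],[0,0.010,0,0.0006,0,0,0],[0,0.010,0,0.0010,0,0,0],[0,0,0,0,0,0,0]]'; python3 - <<'E'
from h import *
f=grab('side','s9.png')
c=f['color'][120:310,200:400];cv2.imwrite('pics/s9c.png',cv2.resize(c,None,fx=4,fy=3.1,interpolation=cv2.INTER_CUBIC))
p,R,s=cur(); print(inbox(p),s['force'], inbox(p+R.apply([119,0,184])), inbox(p+R.apply([92,0,183])))
E
```

```text
time_s: 12.08
ee_pos: [555.9, -38.3, 354.5]
ee_rot: [180.0, -20.1, -10.5]
force: [-1.1, -0.9, -5.7]
gripper_width: 15.7
[-167.7    1.2  254.5] [-0.7629186  -1.6579685  -4.61439884] [  7.2   1.2 122.5] [-18.5   1.2 114.2]
```

View pics/s9c.png

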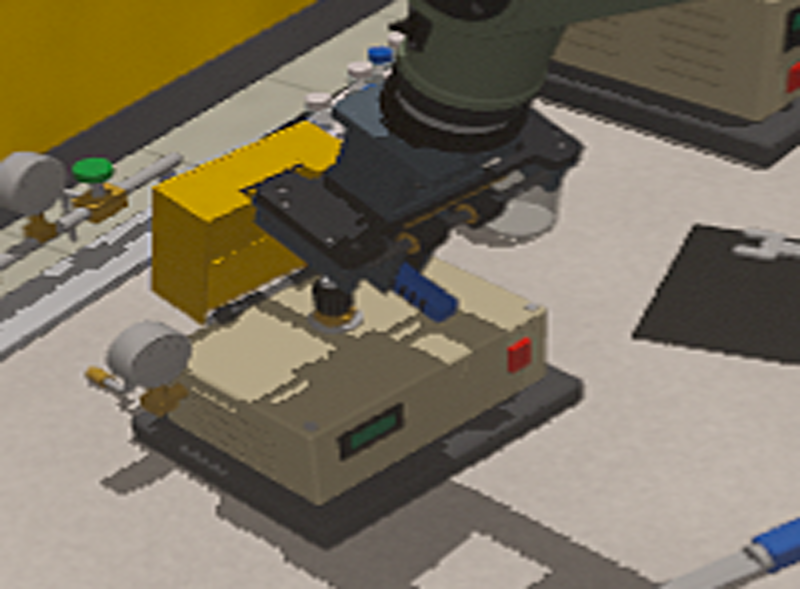

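Hood at about 78°; now push forward through the balance point.

```bash
python3 -m jog '[[0,0.0094,0,0.003,0,0,0],[0,0.0094,0,0.0034,0,0,0],[0,0.0094,0,0.0034,0,0,0],[0,0.0094,0,0.0034,0,0,0],[0,0.0094,0,0.0034,0,0,0],[0,0,0,0,0,0,0],[0,0,0,0,0,0,0],[0,0,0,0,0,0,0],[0,0,0,0,0,0,0]]'; python3 - <<'E'
from h import *
f=grab('side','s10.png')
c=f['color'][120:310,200:400];cv2.imwrite('pics/s10c.png',cv2.resize(c,None,fx=4,fy=3.1,interpolation=cv2.INTER_CUBIC))
p,R,s=cur(); print(inbox(p),s['force'], inbox(p+R.apply([119,0,184])), inbox(p+R.apply([92,0,183])))
E
```

```text
time_s: 13.25
ee_pos: [604.1, -47.2, 355.2]
ee_rot: [180.0, -20.1, -10.5]
force: [-2.4, -0.4, -4.8]
gripper_width: 15.7
[-118.3    1.2  255.2] [-1.70142697 -0.11601073 -4.08996577] [ 56.7   1.2 123.2] [ 31.    1.2 114.9]
```

View pics/s10c.png

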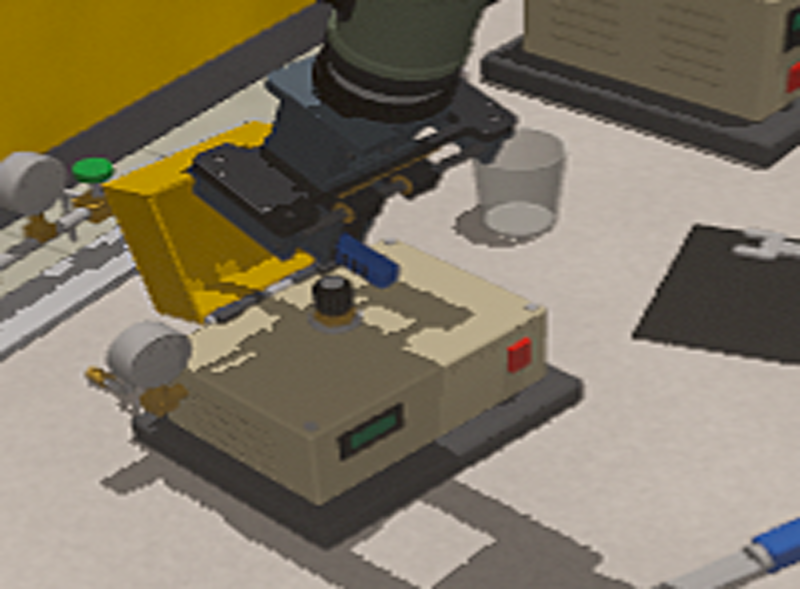

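The hood is past vertical (about 105°) and its front wall rests on the blade. I withdraw the blade along its axis so that the hood falls to its stop.

```bash
python3 -m jog '[[0,-0.012,0,0.004,0,0,0],[0,-0.02,0,0.0,0,0,0],[0,-0.025,0,0,0,0,0],[0,-0.03,0,-0.01,0,0,0],[0,-0.03,0,-0.015,0,0,0],[0,-0.03,0,-0.015,0,0,0],[0,-0.03,0,-0.02,0,0,0],[0,0,0,0,0,0,0],[0,0,0,0,0,0,0]]'; python3 - <<'E'
from h import *
f=grab('side','s11.png')
c=f['color'][120:310,200:400];cv2.imwrite('pics/s11c.png',cv2.resize(c,None,fx=4,fy=3.1,interpolation=cv2.INTER_CUBIC))
p,R,s=cur(); print(inbox(p),s['force'], inbox(p+R.apply([119,0,184])), inbox(p+R.apply([92,0,183])))
E
```

```text
time_s: 14.42
ee_pos: [422.8, -13.4, 348.0]
ee_rot: [-180.0, -20.4, -10.5]
force: [-0.2, 0.1, -1.0]
gripper_width: 15.8
[-302.6    1.4  247.6] [ 0.32937207  0.13194686 -0.9239239 ] [-127.2    1.6  116.3] [-152.9    1.6  107.9]
```

View pics/s11c.png

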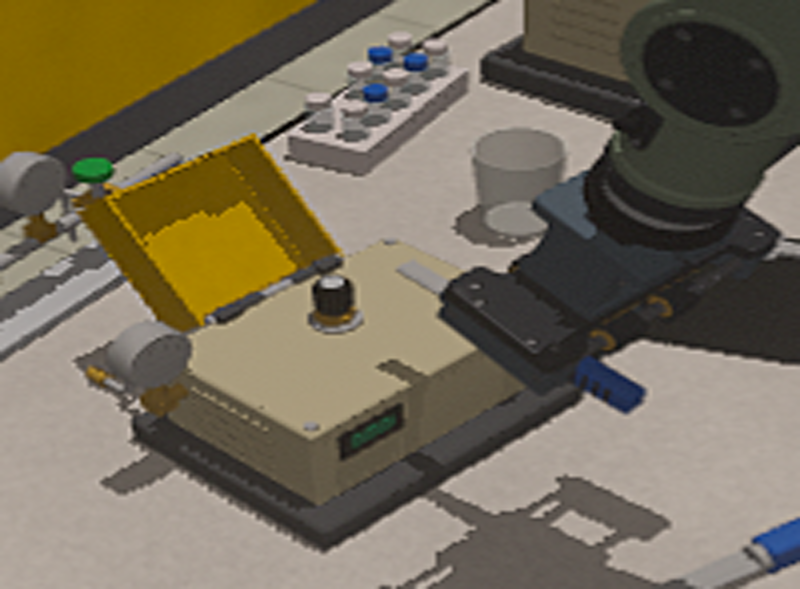

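The hood is fully back at its stop (px (210,220)). Next I carry the scraper back above its original spot.

```bash
python3 - <<'E'
from h import *
to([440.8,-337,340],down(13.6),8)
E
```

```text
t 14.475 mm/row 40.517479147369 deg/row 3.9241236118142306
[0.0086, 0.0394, 0.0042, 0.0092, -0.0436, -0.052]
[0.0067, 0.0398, 0.0035, 0.0092, -0.0436, -0.052]
[0.0048, 0.0401, 0.0029, 0.0092, -0.0436, -0.052]
[0.0028, 0.0404, 0.0023, 0.0092, -0.0436, -0.052]
[0.0008, 0.0405, 0.0019, 0.0092, -0.0436, -0.052]
[-0.0012, 0.0405, 0.0015, 0.0092, -0.0436, -0.052]
[-0.0033, 0.0404, 0.0012, 0.0092, -0.0436, -0.052]
[-0.0053, 0.0402, 0.001, 0.0092, -0.0436, -0.052]
```

```bash
python3 -m jog '[[0,0.0086,0.0394,0.0042,0.0092,-0.0436,-0.052],[0,0.0067,0.0398,0.0035,0.0092,-0.0436,-0.052],[0,0.0048,0.0401,0.0029,0.0092,-0.0436,-0.052],[0,0.0028,0.0404,0.0023,0.0092,-0.0436,-0.052],[0,0.0008,0.0405,0.0019,0.0092,-0.0436,-0.052],[0,-0.0012,0.0405,0.0015,0.0092,-0.0436,-0.052],[0,-0.0033,0.0404,0.0012,0.0092,-0.0436,-0.052],[0,-0.0053,0.0402,0.001,0.0092,-0.0436,-0.052],[0,0,0,0,0,0,0],[0,0,0,0,0,0,0]]'; python3 - <<'E'
from h import *
f=grab('wrist','w12.png'); 
for v in (30,60,180): print(pt(f,317,v))
to([440.8,-337,198.5],down(13.6),4)
E
```

```text
time_s: 15.72
ee_pos: [439.8, -337.4, 338.4]
ee_rot: [-179.9, 0.2, 13.5]
force: [0.2, -0.2, -0.9]
gripper_width: 15.7
[ 590.12277795 -300.77409947   -0.80076633]
[ 543.521383   -311.73891913  130.29802431]
[ 489.90439233 -324.5931454   141.51308583]
t 15.775 mm/row 35.02345796592236 deg/row 0.05756879941648947
[0.0004, 0.0001, 0.035, -0.0003, 0.0009, -0.0001]
[0.0004, 0.0001, 0.035, -0.0003, 0.0009, -0.0001]
[0.0003, 0.0001, 0.035, -0.0003, 0.0009, -0.0001]
[0.0003, 0.0001, 0.035, -0.0003, 0.0009, -0.0001]
```

View pics/w12.png

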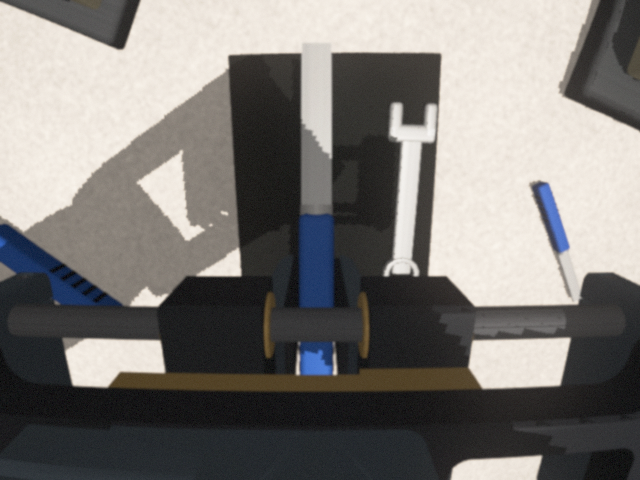

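The scraper has pitched tip-down in the grip (slope about 11°). I fit the angle and compensate with the tool pitch.

```bash
python3 - <<'E'
from h import *
f=grab('wrist'); p,R,s=cur(); u0=np.array([np.cos(np.radians(13.5)),np.sin(np.radians(13.5)),0])
A=[]
for v in range(50,200,10):
    q=pt(f,316,v); A.append(((q-p)@u0,q[2]))
A=np.array(A)
B=A[(A[:,0]>55)]; k=np.polyfit(B[:,0],B[:,1],1); print(np.degrees(np.arctan(k[0])),k, np.polyval(k,B[:,0])-B[:,1])
# handle top
H=np.array([((pt(f,316,v)-p)@u0,pt(f,316,v)[2]) for v in range(220,300,8)]); print(H.round(1))
E
```

```text
-11.29001373212971 [ -0.19963847 152.61704387] [ 0.5125516   0.89055821 -0.35183253  0.03388607 -1.08937289 -1.14379756
  0.74979735 -0.57444014  0.0387018   0.08538423  0.82706808  0.13984612
 -0.11835034]
[[ 35.2 154.6]
 [ 31.5 154.6]
 [ 28.  155.3]
 [ 24.7 156.7]
 [ 21.1 157.5]
 [ 17.6 158.2]
 [ 14.  158.8]
 [ 10.2 158.9]
 [  6.8 160. ]
 [  3.  160.4]]
```

```bash
python3 - <<'E'
from h import *
R=Ro.from_euler('z',13.5,degrees=True)*Ro.from_euler('y',-11.3,degrees=True)*Ro.from_euler('x',180,degrees=True)
p,R0,_=cur()
a=np.array([405.2,-345.5,250]); b=np.array([405.2,-345.5,198.2])
W=[]
from scipy.spatial.transform import Slerp
S=Slerp([0,1],Ro.concatenate([R0,R]))
for k in (1/3,2/3,1): W.append((p+(a-p)*k,S(k)))
W+=[(a+(b-a)*k,R) for k in (.5,.8,1)]
chain(W)
E
```

```text
[-0.0118, 0.0002, 0.0296, -0.0004, 0.067, 0.0006] tcp [-238.  -318.3  209.2]
[-0.0137, 0.0002, 0.0288, -0.0004, 0.067, 0.0006] tcp [-248.8 -323.3  179.6]
[-0.0156, 0.0002, 0.0278, -0.0004, 0.067, 0.0006] tcp [-259.5 -328.3  150. ]
[-0.0051, -0.0, 0.0254, 0.0, -0.0, 0.0] tcp [-259.5 -328.3  124.1]
[-0.003, -0.0, 0.0152, 0.0, 0.0, 0.0] tcp [-259.5 -328.3  108.6]
[-0.002, -0.0, 0.0102, 0.0, 0.0, 0.0] tcp [-259.5 -328.3   98.2]
```

```bash
python3 -m jog '[[0,-0.0118,0.0002,0.0296,0,0.067,0],[0,-0.0137,0.0002,0.0288,0,0.067,0],[0,-0.0156,0.0002,0.0278,0,0.067,0],[0,-0.0051,0,0.0254,0,0,0],[0,-0.003,0,0.0152,0,0,0],[0,-0.0016,0,0.008,0,0,0],[0,0,0,0,0,0,0],[0,0,0,0,0,0,0]]'; python3 - <<'E'
from h import *
f=grab('wrist','w13.png'); 
for v in (30,60,110,180): print(pt(f,316,v).round(1))
E
```

```text
time_s: 16.82
ee_pos: [405.4, -346.2, 201.5]
ee_rot: [180.0, -11.3, 13.6]
force: [1.1, 1.2, -0.2]
gripper_width: 15.3
[ 569. -306.    3.]
[ 547.2 -311.2   19.2]
[ 524.3 -316.7   19.5]
[ 492.5 -324.4   20.4]
```

View pics/w13.png

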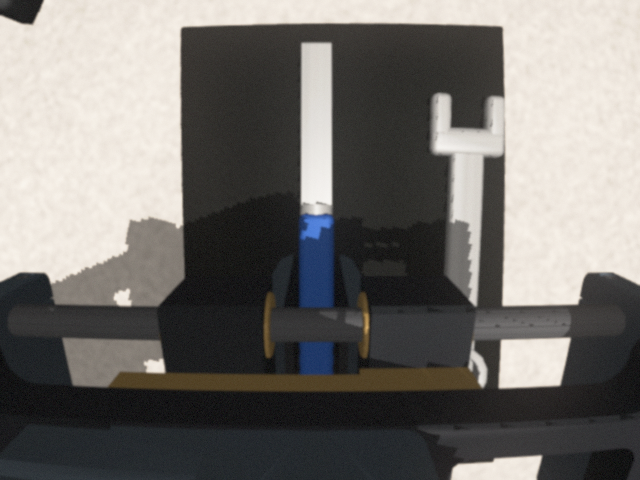

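The scraper is level, blade centred on the mat at px (316,45)–(316,210). Its top is at z ≈20 against 14 when lying, so I lower it the rest.

```bash
python3 -m jog '[[0,-0.0006,0,0.003,0,0,0],[0,-0.0004,0,0.0018,0,0,0],[0,0,0,0,0,0,0],[0,0,0,0,0,0,0]]'; python3 - <<'E'
from h import *
f=grab('wrist'); 
for v in (60,110,180): print(pt(f,316,v).round(1))
E
```

```text
time_s: 17.38
ee_pos: [404.9, -346.1, 195.8]
ee_rot: [-180.0, -11.3, 13.6]
force: [0.3, -0.3, -0.1]
gripper_width: 15.5
[ 546.6 -310.9   13.2]
[ 523.6 -316.4   13.5]
[ 491.8 -324.    14. ]
```

```bash
python3 -m jog '[[0.04,0,0,0,0,0,0],[0.04,0,0,0,0,0,0],[0.04,0,0,0,0,0,0],[0.04,0.003,0,-0.015,0,0,0],[0.04,0.008,0,-0.04,0,0,0],[0.04,0.01,0,-0.05,0,0,0],[0.04,0.01,0,-0.05,0,0,0],[0.04,0,0,0,0,0,0]]'; python3 - <<'E'
from h import *
f=grab('wrist','w14.png')
p,R,s=cur(); print(p,R.as_euler('xyz',True))
# knob target
K=bw(-55,0); print('knob',K)
to([K[0],K[1],370],down(-10.5),10)
E
```

```text
time_s: 18.42
ee_pos: [405.6, -346.8, 359.5]
ee_rot: [179.5, -11.6, 13.7]
force: [-0.4, -0.0, -0.1]
gripper_width: 40.2
[ 405.0030678  -346.22704521  356.73266475] [179.76390485 -11.45318088  13.62618666]
knob [666.12098008 -59.9770461  100.        ]
t 18.475 mm/row 38.76824064744103 deg/row 2.664993663188396
[0.0317, -0.0217, 0.005, -0.0038, -0.0198, 0.0419]
[0.0309, -0.023, 0.0043, -0.0038, -0.0198, 0.0419]
[0.03, -0.0243, 0.0036, -0.0038, -0.0198, 0.0419]
[0.029, -0.0256, 0.0029, -0.0038, -0.0198, 0.0419]
[0.028, -0.0268, 0.0023, -0.0038, -0.0198, 0.0419]
[0.0268, -0.0279, 0.0016, -0.0038, -0.0198, 0.0419]
[0.0257, -0.029, 0.001, -0.0038, -0.0198, 0.0419]
[0.0245, -0.0301, 0.0004, -0.0038, -0.0198, 0.0419]
[0.0232, -0.0311, -0.0002, -0.0038, -0.0198, 0.0419]
[0.0218, -0.032, -0.0008, -0.0038, -0.0198, 0.0419]
```

View pics/w14.png

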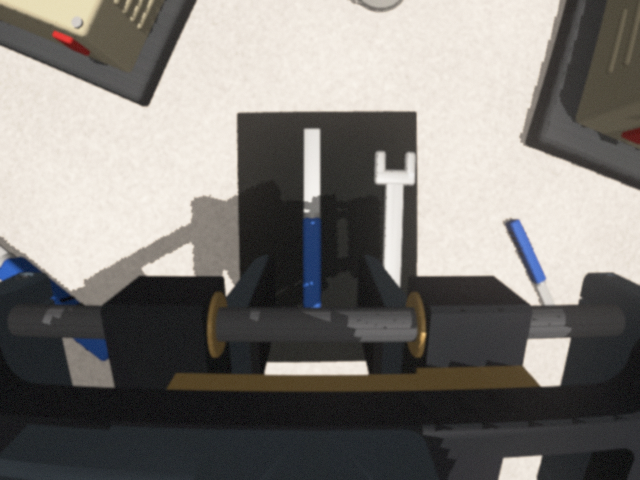

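The scraper lies on the mat, px (312,130) to (312,308), clear of the spanner. On to the knob, stopping short for a look.

```bash
python3 - <<'E'
from h import *
to(bw(-130,265),down(-10.5),8)
E
```

```text
t 18.475 mm/row 44.21677645478557 deg/row 3.331242078985496
[0.0312, -0.0309, 0.0051, -0.0048, -0.0247, 0.0524]
[0.0296, -0.0326, 0.0042, -0.0048, -0.0247, 0.0524]
[0.028, -0.0341, 0.0034, -0.0048, -0.0247, 0.0524]
[0.0262, -0.0355, 0.0025, -0.0048, -0.0247, 0.0524]
[0.0244, -0.0369, 0.0017, -0.0048, -0.0247, 0.0524]
[0.0224, -0.0381, 0.001, -0.0048, -0.0247, 0.0524]
[0.0204, -0.0392, 0.0003, -0.0048, -0.0247, 0.0524]
[0.0183, -0.0402, -0.0004, -0.0048, -0.0247, 0.0524]
```

```bash
python3 -m jog '[[0.05,0.0312,-0.0309,0.0051,-0.0048,-0.0247,0.0524],[0.05,0.0296,-0.0326,0.0042,-0.0048,-0.0247,0.0524],[0.05,0.028,-0.0341,0.0034,-0.0048,-0.0247,0.0524],[0.05,0.0262,-0.0355,0.0025,-0.0048,-0.0247,0.0524],[0.05,0.0244,-0.0369,0.0017,-0.0048,-0.0247,0.0524],[0.05,0.0224,-0.0381,0.001,-0.0048,-0.0247,0.0524],[0.05,0.0204,-0.0392,0.0003,-0.0048,-0.0247,0.0524],[0.05,0.0183,-0.0402,0,-0.0048,-0.0247,0.0524],[0.05,0,0,0,0,0,0],[0.05,0,0,0,0,0,0]]'; python3 - <<'E'
from h import *
np.set_printoptions(precision=1,suppress=True)
f=grab('wrist','w15.png'); np.savez('w15.npz',**{k:np.array(v) for k,v in f.items()})
print(inbox(cur()[0]))
for l in ['knob_center']:
    for cam in ['wrist']:
        for d in vision.find_in(cam,l)[:3]: print(d['p'],np.array(d['location']))
E
```

```text
time_s: 19.73
ee_pos: [591.8, -46.4, 360.9]
ee_rot: [-179.9, 0.4, -10.5]
force: [-0.3, -0.6, -0.1]
gripper_width: 49.7
[-130.6   -0.7  261.3]
0.68 [667.4 -59.6 139.7]
```

View pics/w15.png

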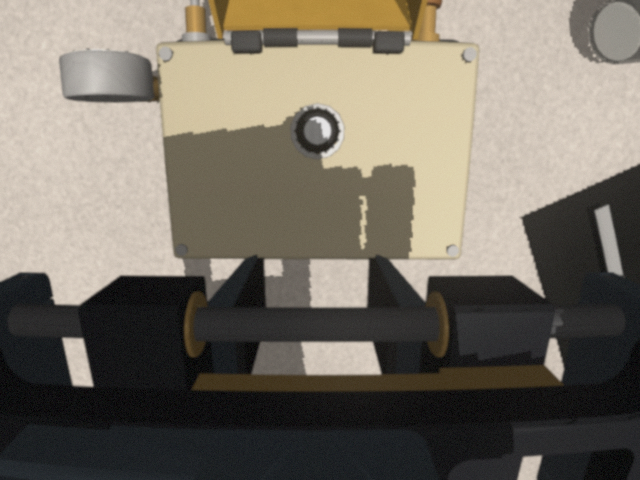

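```bash
python3 - <<'E'
from h import *
np.set_printoptions(precision=1,suppress=True)
f=dict(np.load('w15.npz'))
g=cv2.cvtColor(f['color'],cv2.COLOR_BGR2GRAY)[95:170,280:360]
m=(g<75).astype(np.uint8); 
cv2.imwrite('pics/k.png',cv2.resize(f['color'][95:170,280:360],None,fx=8,fy=8,interpolation=cv2.INTER_CUBIC))
C=cloud(f); m=(C[...,2]>134)&(C[...,2]<142)&(abs(C[...,0]-667)<25)&(abs(C[...,1]+60)<25)
P=C[m]; print(len(P),cv2.minEnclosingCircle(P[:,:2].astype(np.float32)),np.median(P[:,2]))
# deck corners
for u,v in [(161,42),(477,42),(174,258),(462,258)]: print(inbox(ptz(f,u,v,100)))
E
```

```text
1513 ((664.39013671875, -58.79991912841797), 12.038765907287598) 137.24886648991713
[-2.9 94.8  0. ]
[ -3.  -96.1   0. ]
[-139.8   98.5    0. ]
[-139.8  -98.7    0. ]
```

View pics/k.png

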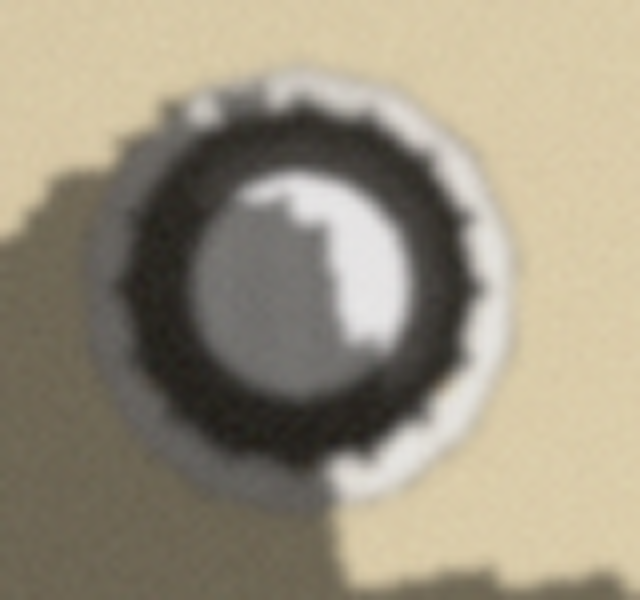

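Knob centre at (664.4, −58.8), radius 12, top at 137 — as expected. Moving over it and descending to fingertips at z ≈113.

```bash
python3 - <<'E'
from h import *
to([664.4,-58.8,361],down(-10.5),3)
E
```

```text
t 19.825 mm/row 24.583651330945415 deg/row 0.12376092044432131
[0.0246, -0.0006, 0.0001, -0.0008, 0.002, -0.0003]
[0.0246, -0.0006, 0.0001, -0.0008, 0.002, -0.0003]
[0.0246, -0.0006, 0.0002, -0.0008, 0.002, -0.0003]
```

```bash
python3 -m jog '[[0.05,0.0246,-0.0006,0,-0.0008,0.002,0],[0.05,0.0246,-0.0006,0,-0.0008,0.002,0],[0.05,0.0246,-0.0006,0,-0.0008,0.002,0],[0.05,0,0,0.02,0,0,0],[0.05,0,0,0.02,0,0,0],[0.05,0,0,0.012,0,0,0],[0.05,0,0,0,0,0,0],[0.05,0,0,0,0,0,0]]'; python3 - <<'E'
from h import *
f=grab('wrist','w16.png')
f=grab('side');c=f['color'][120:310,200:400];cv2.imwrite('pics/s16c.png',cv2.resize(c,None,fx=4,fy=3.1,interpolation=cv2.INTER_CUBIC))
print(cur()[0])
E
```

```text
time_s: 20.82
ee_pos: [665.4, -58.2, 311.0]
ee_rot: [-180.0, -0.2, -10.5]
force: [0.3, 0.1, 1.2]
gripper_width: 49.9
[665.43775623 -57.99709844 311.11416875]
```

View pics/w16.png

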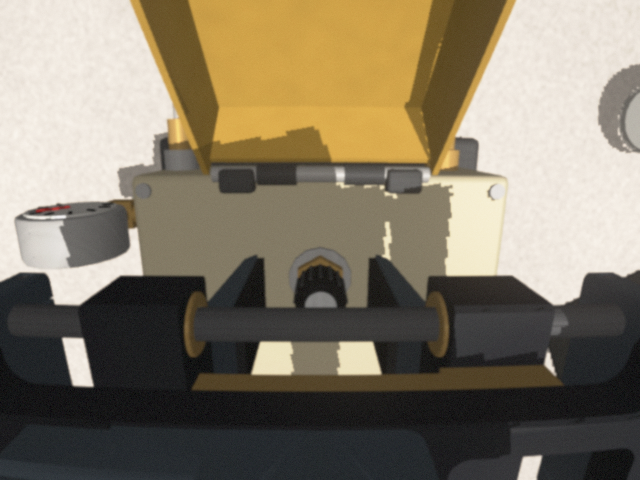

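View pics/s16c.png

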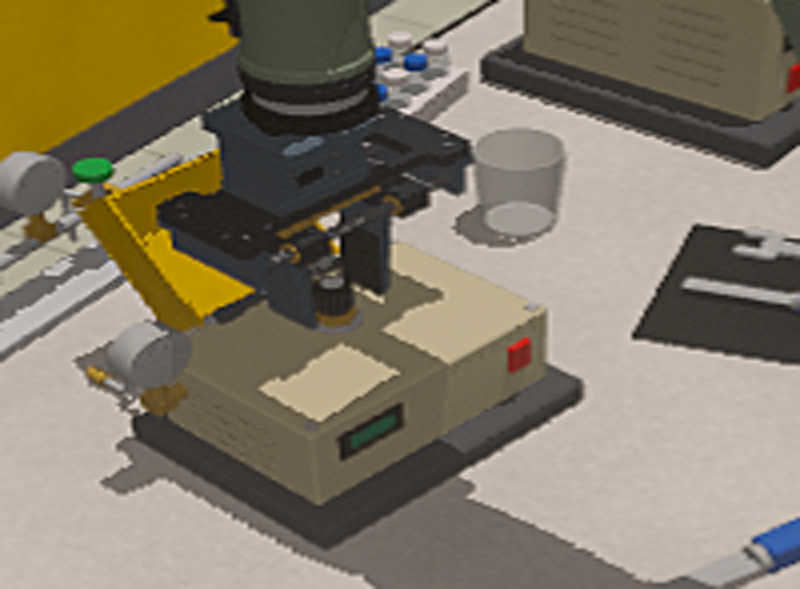

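```bash
python3 -m jog '[[0.05,-0.001,0.0006,0.006,0,0,0],[0.05,0,0,0,0,0,0],[0,0,0,0,0,0,0],[0,0,0,0,0,0,0],[0,0,0,0,0,0,0],[0,0,0,0,0,0,0]]' 60; python3 -c "
from h import *
p,R,s=cur(); print(p,s['force'],s['ee_rot'])"
```

```text
time_s: 21.68
ee_pos: [664.1, -59.3, 304.1]
ee_rot: [179.9, -0.1, -10.5]
force: [-0.7, -6.1, 1.0]
gripper_width: 23.1
[664.06030677 -59.3228062  304.10577279] [-0.73895104 -6.1400439   0.97673424] [ 1.79881212e+02 -1.04478218e-01 -1.04775906e+01]
```

Knob gripped (23.1 mm wide). I draw it up 36 mm, easing the 6 N sideways preload a little, then look.

```bash
python3 -m jog '[[0,0,0.0006,0,0,0,0],[0,0,0,-0.004,0,0,0],[0,0,0,-0.006,0,0,0],[0,0,0,-0.007,0,0,0],[0,0,0,-0.007,0,0,0],[0,0,0,-0.007,0,0,0],[0,0,0,-0.005,0,0,0],[0,0,0,0,0,0,0],[0,0,0,0,0,0,0]]'; python3 - <<'E'
from h import *
f=grab('side','s17.png');c=f['color'][200:245,260:310];cv2.imwrite('pics/s17c.png',cv2.resize(c,None,fx=12,fy=12,interpolation=cv2.INTER_CUBIC))
f=grab('wrist','w17.png');f=grab('scene','c17.png');c=f['color'][190:290,290:410];cv2.imwrite('pics/c17c.png',cv2.resize(c,None,fx=6,fy=6,interpolation=cv2.INTER_CUBIC))
p,R,s=cur(); print(p,s['force'],s['gripper_width'])
E
```

```text
time_s: 22.8
ee_pos: [664.2, -59.5, 337.7]
ee_rot: [179.9, -0.0, -10.5]
force: [1.2, -5.3, -10.4]
gripper_width: 22.7
[664.25149848 -59.56049021 337.56493092] [  2.49005838  -5.83843288 -10.60699193] 23.347369424324175
```

View pics/s17c.png

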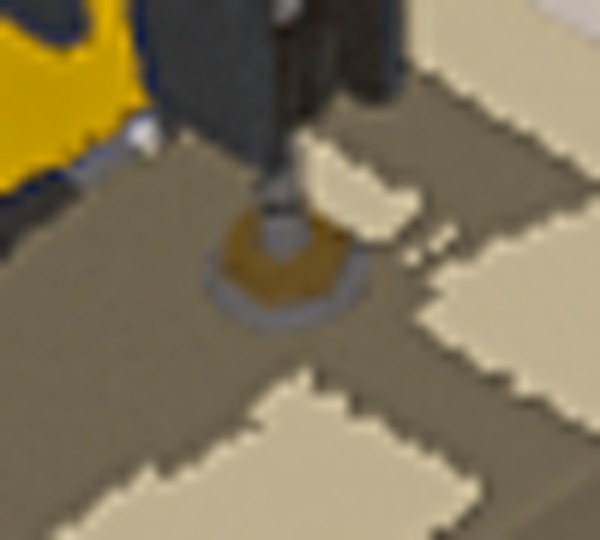

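View pics/w17.png

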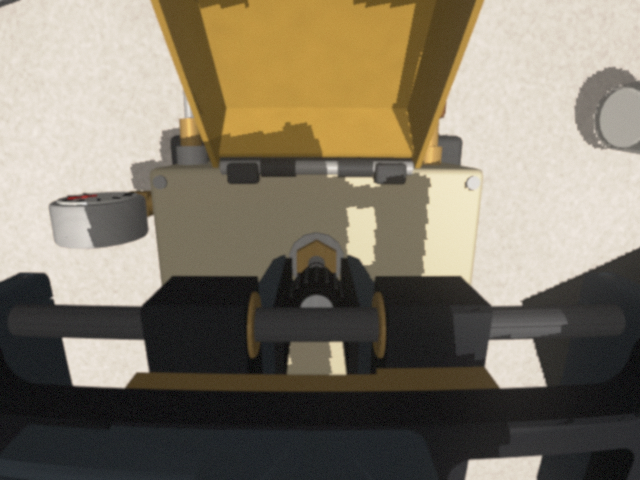

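View pics/c17c.png

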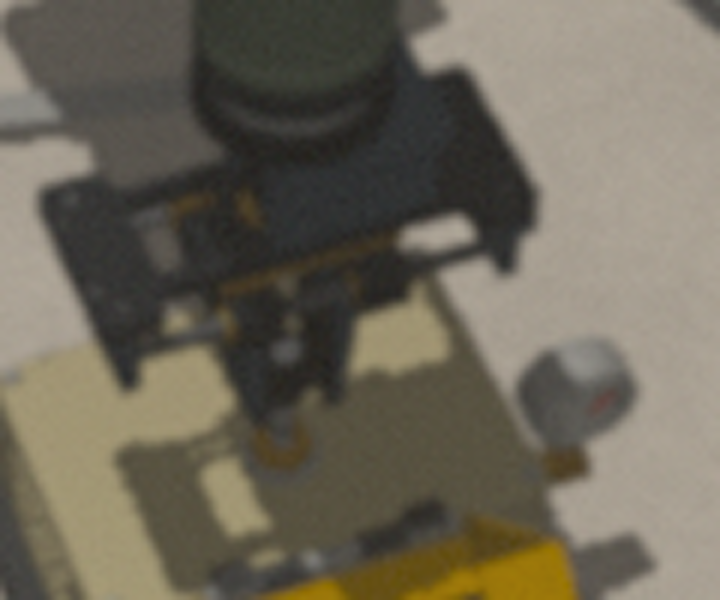

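No red yet; the rod is 33.5 mm up by TCP, and the force of 10.6 N agrees. I raise it 5 mm more.

```bash
python3 -m jog '[[0,0,0,-0.003,0,0,0],[0,0,0,-0.003,0,0,0],[0,0,0,0,0,0,0],[0,0,0,0,0,0,0]]'; python3 - <<'E'
from h import *
f=grab('side','s18.png');c=f['color'][200:245,260:310];cv2.imwrite('pics/s18c.png',cv2.resize(c,None,fx=12,fy=12,interpolation=cv2.INTER_CUBIC))
f=grab('wrist','w18.png')
c=f['color'][220:340,260:380];cv2.imwrite('pics/w18c.png',cv2.resize(c,None,fx=5,fy=5,interpolation=cv2.INTER_CUBIC))
p,R,s=cur(); print(p,s['force'],s['gripper_width'])
E
```

```text
time_s: 23.45
ee_pos: [664.3, -59.5, 343.3]
ee_rot: [179.9, 0.0, -10.5]
force: [3.0, -5.7, -11.0]
gripper_width: 22.9
[664.27419955 -59.55852249 343.26514168] [  2.69691085  -5.54570098 -10.76317584] 22.75697573891379
```

View pics/s18c.png

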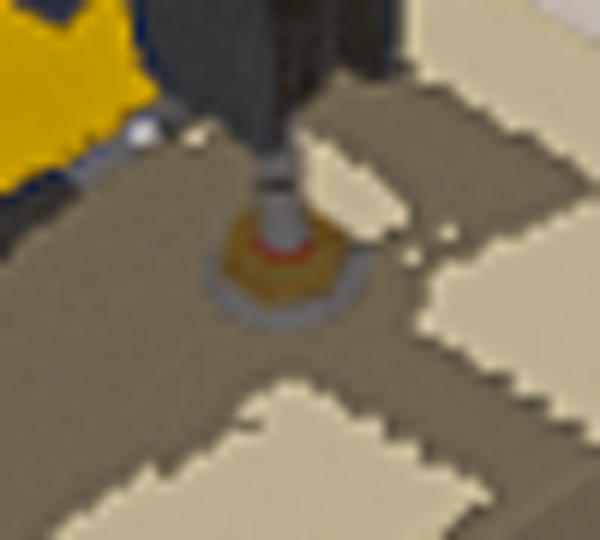

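View pics/w18c.png

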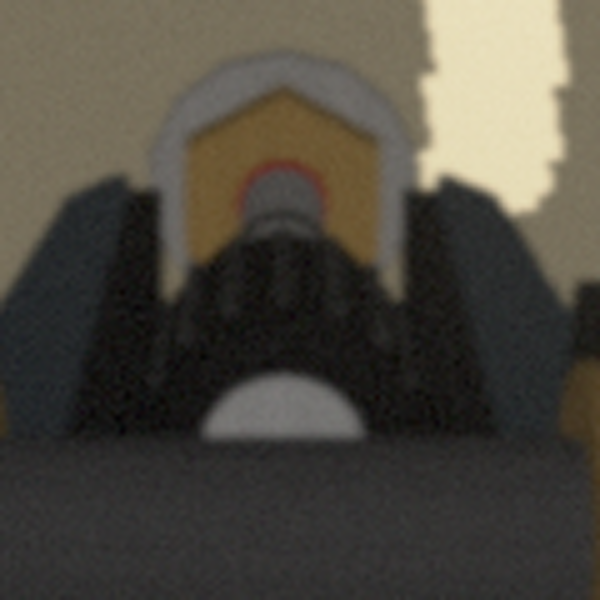

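```bash
python3 - <<'E'
from h import *
np.set_printoptions(precision=2,suppress=True)
f=grab('side','s19.png'); fw=grab('wrist')
cam=f['pose'][:3,3]; K=np.array([664.4,-59.3]); d=cam[:2]-K; d/=np.linalg.norm(d)
q=lambda z:proj(f,np.r_[K+5*d,z])
print('mouth',q(110))
for P in (37,38,39,40,41,42): print(P,'black',q(110+P-20),'redtop',q(110+P-37.5), 'finger tip', q(304.1+P-191))
img=f['color'].astype(int)
for r in range(210,225): print(r,[tuple(int(v) for v in img[r,c][::-1]) for c in (282,283,284,285)])
E
```

```text
mouth [282.48 221.37]
37 black [282.04 215.95] redtop [282.49 221.52] finger tip [281.44 208.44]
38 black [282.02 215.63] redtop [282.46 221.21] finger tip [281.42 208.11]
39 black [281.99 215.31] redtop [282.44 220.89] finger tip [281.39 207.78]
40 black [281.97 214.99] redtop [282.41 220.58] finger tip [281.36 207.45]
41 black [281.94 214.67] redtop [282.39 220.26] finger tip [281.34 207.12]
42 black [281.91 214.34] redtop [282.36 219.94] finger tip [281.31 206.78]
210 [(53, 53, 54), (55, 53, 52), (102, 97, 90), (119, 108, 86)]
211 [(48, 49, 50), (52, 48, 47), (120, 111, 100), (172, 158, 130)]
212 [(56, 55, 54), (70, 68, 68), (102, 96, 89), (157, 144, 119)]
213 [(90, 87, 85), (101, 97, 94), (99, 93, 87), (155, 142, 115)]
214 [(93, 88, 87), (92, 90, 87), (92, 86, 81), (149, 136, 109)]
215 [(59, 55, 53), (49, 46, 43), (84, 76, 68), (157, 145, 120)]
216 [(98, 93, 92), (99, 95, 92), (94, 89, 87), (134, 122, 104)]
217 [(98, 94, 92), (99, 95, 91), (92, 87, 85), (97, 84, 63)]
218 [(94, 92, 94), (97, 95, 91), (96, 92, 90), (85, 77, 62)]
219 [(94, 91, 93), (99, 97, 95), (97, 94, 94), (91, 82, 78)]
220 [(100, 73, 74), (99, 93, 93), (99, 85, 84), (99, 52, 43)]
221 [(109, 53, 25), (112, 56, 34), (111, 55, 26), (107, 61, 28)]
222 [(104, 82, 38), (104, 83, 38), (103, 83, 36), (102, 80, 36)]
223 [(101, 78, 39), (101, 79, 36), (101, 77, 32), (105, 80, 35)]
224 [(101, 77, 34), (105, 81, 42), (104, 81, 40), (96, 76, 43)]
```

The black ring at row 215 gives 39–40 mm and the TCP gives 39.2 mm. I raise it 0.8 mm more.

```bash
python3 -m jog '[[0,0,0,-0.0008,0,0,0],[0,0,0,0,0,0,0],[0,0,0,0,0,0,0],[0,0,0,0,0,0,0]]'; python3 - <<'E'
from h import *
f=grab('wrist','w20.png')
c=f['color'][220:340,260:380];cv2.imwrite('pics/w20c.png',cv2.resize(c,None,fx=5,fy=5,interpolation=cv2.INTER_CUBIC))
K=np.array([664.4,-59.3]); cam=f['pose'][:3,3]; d=cam[:2]-K; d/=np.linalg.norm(d)
q=lambda z:proj(f,np.r_[K+5*d,z]); 
print(K,cam,'mouth',q(110),[(P,q(110+P-37.5)[1].round(2),q(110+P-20)[1].round(2)) for P in (38,39,40,41,42)])
img=f['color'].astype(int)
for r in range(246,270): print(r,[tuple(int(v) for v in img[r,c][::-1]) for c in (315,317,319)])
f=grab('side','s20.png');c=f['color'][200:245,260:310];cv2.imwrite('pics/s20c.png',cv2.resize(c,None,fx=12,fy=12,interpolation=cv2.INTER_CUBIC))
for r in range(210,224): print(r,[tuple(int(v) for v in f['color'][r,c][::-1]) for c in (282,283,284)])
p,R,s=cur(); print(p,s['force'],s['gripper_width'],s['time_s'])
E
```

```text
time_s: 24.15
ee_pos: [664.3, -59.5, 344.0]
ee_rot: [179.9, 0.0, -10.5]
force: [3.4, -5.8, -11.2]
gripper_width: 23.2
[664.4 -59.3] [733.68947458 -71.60880649 323.16027318] mouth [316.46581922 252.34455293] [(38, np.float64(252.59), np.float64(261.93)), (39, np.float64(253.09), np.float64(262.51)), (40, np.float64(253.59), np.float64(263.09)), (41, np.float64(254.09), np.float64(263.68)), (42, np.float64(254.6), np.float64(264.28))]
246 [(105, 82, 48), (108, 88, 50), (108, 87, 51)]
247 [(106, 86, 51), (106, 86, 53), (109, 87, 52)]
248 [(108, 88, 53), (108, 85, 50), (110, 89, 53)]
249 [(108, 85, 52), (107, 85, 48), (109, 86, 51)]
250 [(104, 81, 48), (106, 82, 50), (110, 88, 54)]
251 [(98, 67, 41), (101, 68, 43), (105, 77, 50)]
252 [(99, 54, 44), (96, 51, 37), (98, 59, 39)]
253 [(92, 52, 48), (96, 53, 49), (94, 49, 40)]
254 [(83, 65, 60), (85, 67, 64), (88, 58, 55)]
255 [(79, 76, 73), (78, 74, 71), (80, 71, 68)]
256 [(77, 75, 71), (77, 75, 70), (76, 73, 70)]
257 [(79, 78, 73), (77, 75, 73), (75, 72, 71)]
258 [(76, 73, 68), (79, 77, 73), (76, 75, 71)]
259 [(75, 73, 70), (78, 76, 72), (7
[... 562 characters left out ...]
(117, 109, 98)]
212 [(65, 64, 65), (90, 87, 84), (100, 95, 88)]
213 [(101, 95, 91), (98, 93, 91), (100, 92, 85)]
214 [(90, 88, 85), (86, 85, 81), (86, 77, 70)]
215 [(50, 46, 43), (62, 60, 56), (83, 76, 67)]
216 [(98, 92, 91), (99, 94, 92), (95, 91, 87)]
217 [(94, 92, 90), (97, 94, 90), (90, 86, 82)]
218 [(93, 92, 91), (98, 96, 94), (96, 91, 88)]
219 [(93, 89, 91), (98, 97, 95), (97, 93, 91)]
220 [(100, 74, 76), (101, 88, 87), (104, 68, 67)]
221 [(113, 52, 27), (115, 45, 23), (110, 56, 24)]
222 [(101, 81, 37), (104, 85, 39), (104, 84, 37)]
223 [(101, 77, 34), (100, 79, 35), (103, 80, 37)]
[664.31566983 -59.53583039 344.0366527 ] [  3.12969986  -4.71237029 -11.28025871] 22.61552245955457 24.25
```

View pics/w20c.png

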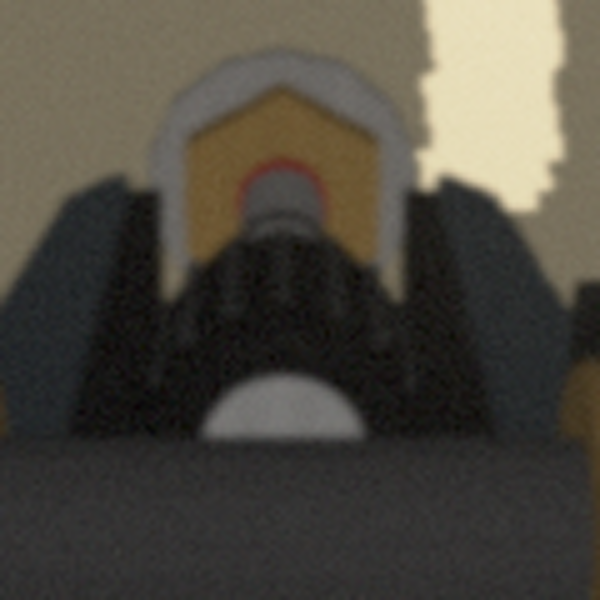

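View pics/s20.png

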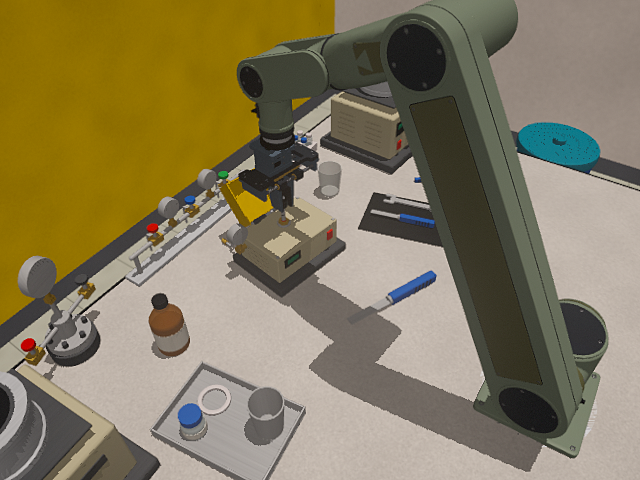

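```bash
python3 -c "
from h import *
print(ticket.job_done())
p,R,s=cur(); print(p,s['force'],s['gripper_width'],s['time_s'])"
```

```text
the job is handed in; nothing more can be done
None
the job is handed in; nothing more can be done
```

I handed the job in at about 24 s of the 67 s allowed. The hood is swung back, the scraper is on the mat, and the gripper is holding the rod at the mark.

- **Hood:** with the blade in the notch I tilted it up, lifted the hood along its arc and pushed it past vertical. When I drew the blade out, the hood fell to its stop, and the pictures show it fully back.
- **Scraper:** it had tipped about 11° blade-down in the grip while lifting the hood. I tilted the tool to level it before setting it down on the mat, a few mm from where it first lay and clear of the spanner.
- **Vent rod:** the knob is gripped at 60 N and drawn straight up.
  - **Readings:** the hand's rise from the grasp gives 39.9 mm. The black ring gives about 40.4 mm in the side picture and 39 to 40 mm in the wrist picture.
  - **Spring force:** 11.2 N measured, against about 11.8 N expected at the mark.
  - **Red ring:** it shows at the collar's mouth. In the wrist picture its visible band looked slightly wider than predicted, which would put the rod about 1 mm higher. I judged this to be blur and play in the bore.
- **Side load:** about 5 N sideways remains on the held knob, which shifting the grip by 0.6 mm did not remove.
- **Other things on the bench:** nothing else looked moved in the last side picture, but I did not measure the bystanders again.

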